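Change over the cross-section blocks in the microscope's clamp holder

ROBOT

A 6-joint arm with a two-finger parallel gripper is mounted at the origin on the work surface. World frame = base frame: x ahead of the robot, y to its left, z up, the work surface at z = 0. Lengths are in m, angles in degrees, forces in N, time in s.
With the tool pointing down it reaches from about 0.4 to 0.825 m from the base axis. Payload 7 kg.
Tool frame: the origin (TCP) lies on the centre line of the jaws, within the pads' length; the fingertips stand 22 mm ahead of it and the grasp point (between the pads) lies 3 mm ahead of it (ctrl.finger_overhang is the distance from the TCP to the fingertips, in m); z points along the fingers, y is the line along which they close (so a half turn about z gives the same grasp; the last joint's range is limited). The gripper opens to 88 mm and grips with 3 to 60 N. Pads are 19 mm wide; open, the fingers measure 130 mm over their backs; the gripper's body (78 mm by 193 mm) begins 47 mm behind the grasp point.
Start: joints at [-57.175, 20.546, 0.682, 0, -70.136, -16.507], TCP at [0.19, -0.648, 0.249] pointing down, gripper open.
Joint ranges: [-176.03, 176.03], [-82.01, 121.73], [-58.28, 71.71], [-173.87, 95.51], [-174.79, -0.11], [-173.66, 173.66]. Speed limits (degrees/s): [136.94, 136.94, 172.46, 180, 180, 180].

INTERFACE

Orientations are given as [roll, pitch, yaw] about the fixed x, y, z axes, in that order (R = Rz(yaw) Ry(pitch) Rx(roll)).
In Python, from plant import ctrl gives the robot as it stands. The module is installed in compiled form; this text tells all that it offers.
- The arm moves only by the shell command python3 -m creep 'ROWS'. ROWS is JSON, a list of rows, each an object with "grip": the closure, from 0 (fully open) to 1 (shut); "delta_pos": the shift along the tool's x, y, z scaled (see below), a list of three; "rotation": the turn, a rotation vector about the tool's x, y, z scaled (see below), a list of three. A call has 1 to 5 rows; each row is the pose to reach, as a shift and turn from the pose commanded when the call began, along the tool's axes at that moment; what a row does not reach only later rows make up. The controller multiplies each number of a shift by 10 cm and each number of a turn by pi/2 rad. A row lasts 1/10 s, in which the tool goes at most 50 mm and 8.59 degrees, less where a joint would pass 70% of its speed; a pose out of reach is approached as far as the arm can. A call with a number of a shift or a turn outside -1 to 1 is refused whole. A call with a gripper value outside its range is refused whole. The fingers move at their own pace and stop on an object; the grip force is fixed at half the most. Time passes only in rows, so rows that repeat a pose let the fingers close. It gives the time, the measured TCP pose, the force, the opening and the grip force at its end, in the units of the state.
- ctrl.get_obs(): the state, without advancing time (a new reading comes with each control period).
- ctrl.snapshot(name): name is "scene" or "top"; returns a dict with "color" (384x512x3 uint8, red, green, blue), "intrinsics" (3x3 intrinsics, pixels), "distortion" ([k1, k2, p1, p2, k3] as OpenCV has them; the pictures are not rectified), "R" (3x3) and "t" (3): a world point X has camera coordinates R X + t. Camera axes: x right, y down, z forward; pixel columns grow to the right and rows downward; lengths in m; the calibration is good to about 2 mm. A picture is of the moment at which its call begins. There is no depth.
- ctrl.close_job(): hands the job in; it is judged then, once.
The state is a dict: "clock": time; "joint_pos": joint angles; "qvel": joint speeds; "tau": joint torques, N m; "tool_pos": TCP position; "orientation": TCP orientation; "force": force on the tool from outside, world axes, zero at the start; "moment": the same for the moment, N m; "opening": finger opening in m; "gripper_force": force on a finger pad.
Only numpy, scipy, OpenCV 4.12 (cv2) and the standard library are available. Lean on these libraries where they do the work, as an engineer would, in place of code of your own. Each camera call takes 0.05 s, during which the arm holds its last target. There are 200 camera calls.

TASK

Change over the samples in the microscope's clamp holder; a block may go in or out of a place only with its bolt turned back, never against a tightened clamp. First take out the examined blocks (green bands) and stand them on the shelf, continuing the row already there: in line, square, side by side, no more than about a finger's width apart. Then stand every waiting block (orange band), polished face up, in a place of its own in the holder and turn its bolt clockwise to the stop to clamp it; leave the bolts of empty places turned fully back, and don't disturb the shelved blocks, the bottle or the weight.

Things in the scene. Friction and masses are not known exactly. Their poses are not given: they have to be found in the camera images.
- new1: Waiting block with an orange band, standing on the blue folder at the start (one of up to three, may be absent): resin block 28 x 32 x 48 mm (x, y, height), pale resin on a 10 mm steel foot, 110 g; origin at the centre of its underside, z up out of its polished face when upright; a half turn makes no difference; the band's colour also edges the polished face at -y
- new2: Waiting block with an orange band, standing on the blue folder at the start (one of up to three, may be absent): resin block 28 x 32 x 48 mm (x, y, height), pale resin on a 10 mm steel foot, 110 g; origin at the centre of its underside, z up out of its polished face when upright; a half turn makes no difference; the band's colour also edges the polished face at -y
- new3: Waiting block with an orange band, standing on the blue folder at the start (one of up to three, may be absent): resin block 28 x 32 x 48 mm (x, y, height), pale resin on a 10 mm steel foot, 110 g; origin at the centre of its underside, z up out of its polished face when upright; a half turn makes no difference; the band's colour also edges the polished face at -y
- old1: Examined block with a green band, clamped in place 1 or 2 of the holder at the start (one of up to two, may be absent): resin block 28 x 32 x 48 mm (x, y, height), pale resin on a 10 mm steel foot, 110 g; origin at the centre of its underside, z up out of its polished face when upright; a half turn makes no difference; the band's colour also edges the polished face at -y
- old2: Examined block with a green band, clamped in place 1 or 2 of the holder at the start (one of up to two, may be absent): resin block 28 x 32 x 48 mm (x, y, height), pale resin on a 10 mm steel foot, 110 g; origin at the centre of its underside, z up out of its polished face when upright; a half turn makes no difference; the band's colour also edges the polished face at -y
- kept1: First block already on the shelf, green band, at the end of the shelf nearest the robot: resin block 28 x 32 x 48 mm (x, y, height), pale resin on a 10 mm steel foot, 110 g; origin at the centre of its underside, z up out of its polished face when upright; a half turn makes no difference; the band's colour also edges the polished face at -y
- kept2: Second and last block of the row already on the shelf, green band; the row goes on from it away from kept1, along the shelf's +x: resin block 28 x 32 x 48 mm (x, y, height), pale resin on a 10 mm steel foot, 110 g; origin at the centre of its underside, z up out of its polished face when upright; a half turn makes no difference; the band's colour also edges the polished face at -y
- holder: Fixed aluminium clamp holder, base plate 115 (x) x 250 (y) x 12 mm, origin at the centre of its underside. Three places in a row along y, 80 mm apart. Each, from +x to -x: back wall (top 34 mm above the table, face 14 mm behind the seat point), seat between two side guides (inner faces 18.5 mm from the seat point, top 22 mm high), sliding jaw (26 mm wide, top 28 mm high), bolt knob
- seat1 (a point): Seat of place 1, on the plate's top, 12 mm above the table: where the underside of a clamped block is centred, block x along holder x. Bolt backed off: jaw face 20 mm to the -x side, so 34 mm between jaw and back wall for the 28 mm block (best put in 2 to 3 mm to the -x side of this point), 37 mm between the guides for its 32 mm. Tightening moves the jaw 6.3 mm and pushes the block to the wall
- bolt1 (a joint): Captive cam bolt of place 1: 0 = fully backed off (stop, jaw open), 2.6 rad = fully tight (stop, block clamped); grows as the knob turns clockwise seen from above; stays where it is left, needs about 0.05 N m. It neither rises nor sinks; starts tight, whether its place holds a block or not
- grip1 (a point): Middle of the black wing of bolt 1, on its upright turning axis, 47 mm above the table and 56 mm to the -x side of seat1. The wing is a bar 42 mm long (this point's x), 12 mm thick (its y) and 22 mm high (36 to 58 mm above the table); the point turns with the knob
- seat2 (a point): Seat of place 2, on the plate's top, 12 mm above the table: where the underside of a clamped block is centred, block x along holder x. Bolt backed off: jaw face 20 mm to the -x side, so 34 mm between jaw and back wall for the 28 mm block (best put in 2 to 3 mm to the -x side of this point), 37 mm between the guides for its 32 mm. Tightening moves the jaw 6.3 mm and pushes the block to the wall
- bolt2 (a joint): Captive cam bolt of place 2: 0 = fully backed off (stop, jaw open), 2.6 rad = fully tight (stop, block clamped); grows as the knob turns clockwise seen from above; stays where it is left, needs about 0.05 N m. It neither rises nor sinks; starts tight, whether its place holds a block or not
- grip2 (a point): Middle of the black wing of bolt 2, on its upright turning axis, 47 mm above the table and 56 mm to the -x side of seat2. The wing is a bar 42 mm long (this point's x), 12 mm thick (its y) and 22 mm high (36 to 58 mm above the table); the point turns with the knob
- seat3 (a point): Seat of place 3, on the plate's top, 12 mm above the table: where the underside of a clamped block is centred, block x along holder x. Bolt backed off: jaw face 20 mm to the -x side, so 34 mm between jaw and back wall for the 28 mm block (best put in 2 to 3 mm to the -x side of this point), 37 mm between the guides for its 32 mm. Tightening moves the jaw 6.3 mm and pushes the block to the wall
- bolt3 (a joint): Captive cam bolt of place 3: 0 = fully backed off (stop, jaw open), 2.6 rad = fully tight (stop, block clamped); grows as the knob turns clockwise seen from above; stays where it is left, needs about 0.05 N m. It neither rises nor sinks; starts somewhere from 0 to 0.8 rad, place empty
- grip3 (a point): Middle of the black wing of bolt 3, on its upright turning axis, 47 mm above the table and 56 mm to the -x side of seat3. The wing is a bar 42 mm long (this point's x), 12 mm thick (its y) and 22 mm high (36 to 58 mm above the table); the point turns with the knob
- shelf: Fixed low wooden shelf, 200 mm long (its x, along the row) x 80 mm deep (y), top 50 mm above the table; a wooden rail 6 mm thick and 12 mm high stands along its -y edge. Origin at the centre of its underside on the table
- row (a point): Middle of the row line on the shelf's top face; the line runs along the shelf's x, 12 mm from the middle towards the rail. Blocks in the row are centred on it, x axes along the row, so that their 32 mm wide faces stand side by side and their 28 mm faces front the shelf
- folder: Flat blue folder fixed on the table, 220 x 210 x 2 mm, under the waiting blocks; origin at the centre of its underside
- oil: Small amber bottle, 36 mm across, 75 mm high, origin at the centre of its underside; a bystander
- weight: Brass balance weight, 32 mm across, 45 mm high, origin at the centre of its underside; a bystander
Things that resemble listed ones, but are neither listed nor needed, are in the scene too. Leave any purple look-alike of the kept2 alone.

How it is judged:
By the outcome, as a careful person would: the job done as asked, in the order asked, and still so for the second after the job is handed in, with the robot touching nothing.
Of old1, old2 only 1 to 2 are there at a start; the rules pass over those that are not, and their reading is None.
Of new1, new2, new3 only 2 to 3 are there at a start; the rules pass over those that are not, and their reading is None.
At some moment in a run one of new1, new2, new3 may be knocked a few centimetres aside while the robot is not near it.
It also fails if it takes over 210 s, if anything falls off the work surface, if the arm or the gripper's body presses on something with over 40 N, if the wrist force passes 120 N, or if a joint passes its speed limit or range.

## Working session

There is one attempt and no reset: what is moved stays moved. The work goes in short steps, Python scripts to look and compute and a shell command to move; the robot and the scene stay as the last step left them, time stands still between calls to the robot, and variables do not carry over. Pictures are saved under pics/ and viewed, at most 14 in all, crops included, and the job is handed in when it is done.

```bash
mkdir -p pics
python3 - <<'E'
from plant import ctrl
import cv2,pickle
for n in("scene","top"):
    s=ctrl.snapshot(n); cv2.imwrite(f"pics/{n}0.png",cv2.resize(s["color"][:,:,::-1],(800,600),interpolation=cv2.INTER_CUBIC)); cv2.imwrite(f"pics/{n}_raw0.png",s["color"][:,:,::-1]); pickle.dump(s,open(f"{n}0.pkl","wb"))
    print(s["intrinsics"],s["distortion"],s["R"],s["t"])
print(ctrl.get_obs(),ctrl.finger_overhang)
E
```

```text
[[430.0044561    0.         251.86776656]
 [  0.         430.0044561  193.0213086 ]
 [  0.           0.           1.        ]] [0.01747895 0.         0.         0.         0.        ] [[ 0.74449375  0.66757778  0.00830514]
 [ 0.50381853 -0.55361755 -0.66307956]
 [-0.4380593   0.49784287 -0.74850286]] [-0.42053241 -0.23518352  1.32094445]
[[387.87117584   0.         258.96411072]
 [  0.         387.87117584 195.1824699 ]
 [  0.           0.           1.        ]] [-0.0652678  0.         0.         0.         0.       ] [[ 0.01141863 -0.99986707  0.0116387 ]
 [-0.9966547  -0.0123224  -0.08079332]
 [ 0.080926   -0.01067721 -0.99666292]] [3.27944541e-04 5.69680198e-01 1.10786388e+00]
{'clock': 0.1, 'joint_pos': array([-5.71746814e+01,  2.05873049e+01,  6.39114523e-01, -1.69449169e-02,
       -7.01359692e+01, -1.65071772e+01]), 'qvel': array([ 0.05909786, -0.08167254,  0.08677268,  0.02762717,  0.02791628,
       -0.03737769]), 'tau': array([-3.03389599e-03, -5.84162772e+01,  2.93748629e+01,  7.01565385e+00,
        1.01312526e-02, -7.38019548e-05]), 'tool_pos': array([ 0.18951772, -0.64742862,  0.24771983]), 'orientation': array([ 1.79914783e+02, -8.64118952e-03, -1.63687621e+02]), 'force': array([-0.43069828,  0.26087957, -1.05445955]), 'moment': array([0.00754719, 0.0192206 , 0.06486209]), 'gripper_force': 0.0, 'opening': 0.0876419378721385} 0.022
```

View pics/scene0.png

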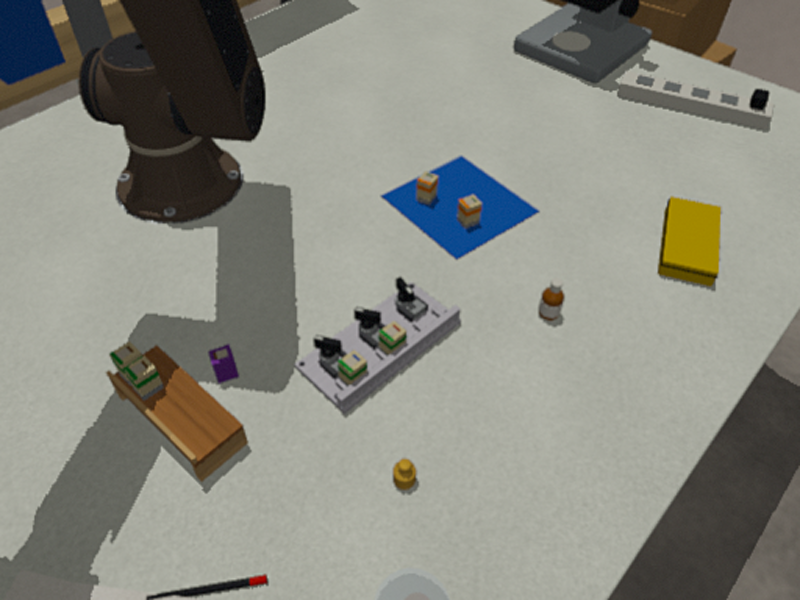

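View pics/top0.png

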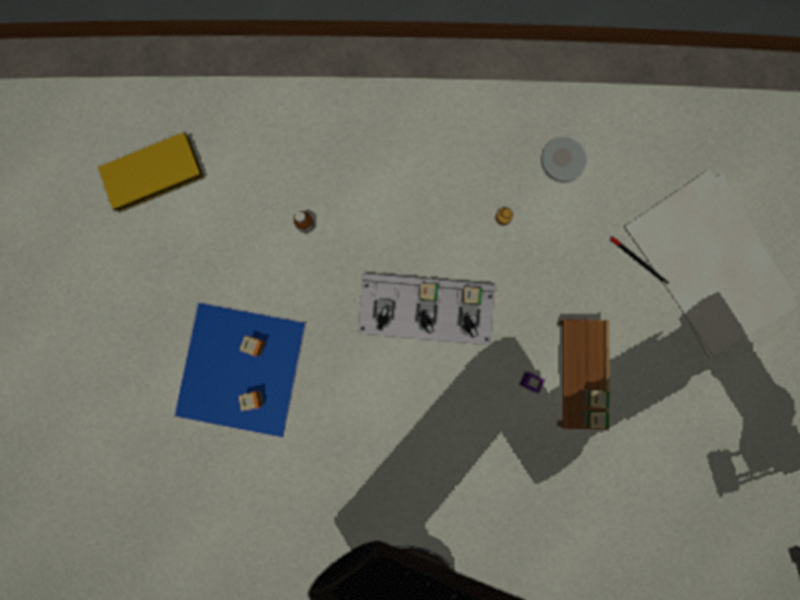

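Scene: two orange blocks on the folder (top 252,345 and 250,400), green ones in places 1 and 2 (472,294; 428,290). Place 3 is empty at 383,300. The shelf row is at 597,400/420. The purple look-alike at 531,381 is to be left alone.

```bash
cat > h.py <<'E'
import cv2,numpy as np,pickle
def ray(s,uv):
    p=cv2.undistortPoints(np.array(uv,float).reshape(-1,1,2),s["intrinsics"],s["distortion"]).reshape(-1,2)
    d=np.c_[p,np.ones(len(p))]@s["R"]; return -s["R"].T@s["t"],d
def world(s,uv,z):
    c,d=ray(s,uv); return c+d*((z-c[2])/d[:,2])[:,None]
def proj(s,X):
    return cv2.projectPoints(np.array(X,float).reshape(-1,1,3),cv2.Rodrigues(s["R"])[0],s["t"],s["intrinsics"],s["distortion"])[0].reshape(-1,2)
def crop(s,x0,y0,w,h,k,f):
    # pixel center (u,v) -> ((u-x0+.5)*k-.5)
    cv2.imwrite(f,cv2.resize(s["color"][y0:y0+h,x0:x0+w,::-1],None,fx=k,fy=k,interpolation=cv2.INTER_CUBIC))
E
python3 - <<'E'
from h import *
s=pickle.load(open("top0.pkl","rb"))
crop(s,225,170,100,55,8,"pics/c1.png")
a=cv2.resize(s["color"][190:280,108:203,::-1],None,fx=6,fy=6,interpolation=cv2.INTER_CUBIC)[:540]
crop(s,108,190,95,95,6,"pics/c2.png"); crop(s,325,195,75,85,7,"pics/c3.png")
E
```

```text
(no output)
```

View pics/c1.png

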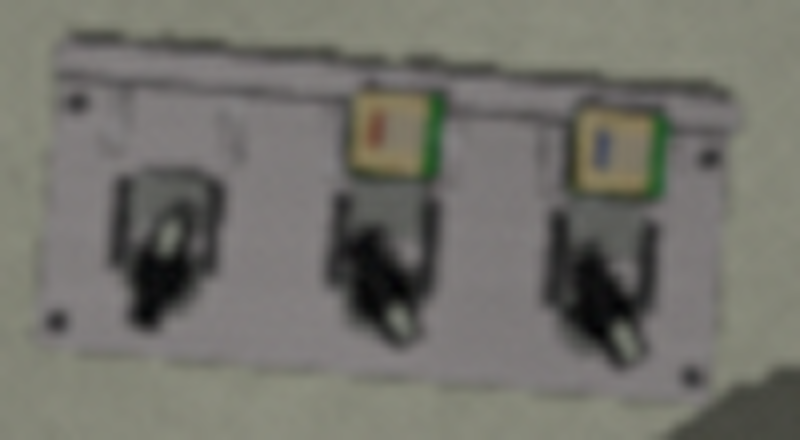

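View pics/c2.png

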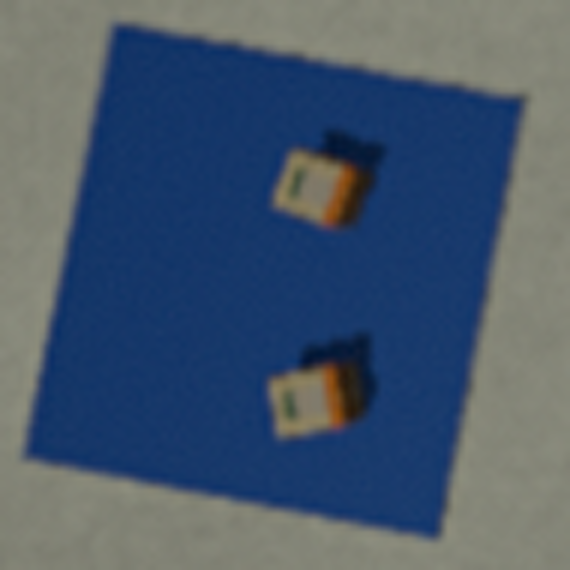

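View pics/c3.png

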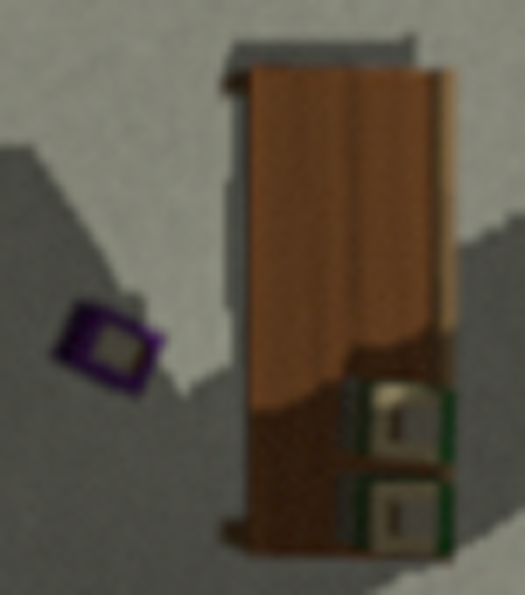

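```bash
cat > m.py <<'E'
from h import *
from plant import ctrl
s=pickle.load(open("top0.pkl","rb")); q=pickle.load(open("scene0.pkl","rb"))
def W(pts,x0,y0,k,z): return world(s,[((u+.5)/k-.5+x0,(v+.5)/k-.5+y0) for u,v in pts],z)[:,:2]
def rect(n,p,z,c):  # TL TR BR BL -> centre, yaw of 'up' axis, sizes
    w=W(p,*c,z); up=(w[0]+w[1]-w[2]-w[3])/2; rt=(w[1]+w[2]-w[0]-w[3])/2
    print(n,w.mean(0).round(4),"yaw",np.degrees(np.arctan2(up[1],up[0])).round(1),np.degrees(np.arctan2(rt[0],-rt[1])).round(1),"size",np.linalg.norm(up).round(4),np.linalg.norm(rt).round(4))
    return w.mean(0)
c1=(225,170,8);c2=(108,190,6);c3=(325,195,7)
rect("screws",[(77,102),(710,158),(692,377),(57,321)],.012,c1)
rect("plate",[(65,35),(738,95),(708,402),(37,345)],.012,c1)
rect("old2",[(355,90),(440,95),(433,180),(347,175)],.06,c1)
rect("old1",[(580,108),(664,115),(658,197),(570,192)],.06,c1)
print("wing3",W([(175,222),(145,320)],*c1,.058)); print("wing2",W([(368,240),(403,335)],*c1,.058)); print("wing1",W([(585,255),(632,360)],*c1,.058))
rect("folder",[(113,24),(525,97),(439,537),(25,458)],.002,c2)
rect("A",[(288,150),(356,166),(342,224),(274,208)],.05,c2)
rect("B",[(268,380),(337,368),(347,428),(278,440)],.05,c2)
rect("kept2",[(372,385),(456,382),(455,462),(371,460)],.098,c3)
rect("kept1",[(370,478),(455,478),(455,555),(370,555)],.098,c3)
rect("shelf+rail",[(248,68),(440,68),(440,553),(248,553)],.05,c3)
E
python3 m.py
```

```text
screws [ 0.5584 -0.0333] yaw -4.5 -4.4 size 0.0812 0.2344
plate [ 0.566  -0.0344] yaw -4.9 -4.3 size 0.1145 0.2486
old2 [ 0.592  -0.0341] yaw -4.5 -2.6 size 0.0303 0.0303
old1 [ 0.5866 -0.1136] yaw -5.4 -3.3 size 0.0297 0.0306
wing3 [[0.56032819 0.04277149]
 [0.52560688 0.05284695]]
wing2 [[ 0.55479469 -0.02541778]
 [ 0.52140556 -0.03805658]]
wing1 [[ 0.55041313 -0.10218789]
 [ 0.51351541 -0.11894101]]
folder [0.4469 0.3174] yaw -9.7 -9.4 size 0.2182 0.2087
A [0.4913 0.2869] yaw -12.0 -12.3 size 0.0281 0.0333
B [0.3894 0.2876] yaw 11.1 10.7 size 0.0285 0.033
kept2 [ 0.4048 -0.3332] yaw -1.2 0.6 size 0.03 0.0332
kept1 [ 0.3684 -0.3326] yaw -0.4 0.1 size 0.0297 0.0336
shelf+rail [ 0.447  -0.3212] yaw -0.5 0.4 size 0.1967 0.0794
```

```bash
cat > ov.py <<'E'
from m import *
def box(cx,cy,yaw,zb): 
    a=np.radians(yaw);R=np.array([[np.cos(a),-np.sin(a)],[np.sin(a),np.cos(a)]])
    p=np.array([(14,16),(14,-16),(-14,-16),(-14,16)])/1000@R.T+[cx,cy]
    return [np.c_[p,[zb+h]*4] for h in(.048,)]
def ovl(s,x0,y0,w,h,k,f,polys):
    im=cv2.resize(s["color"][y0:y0+h,x0:x0+w,::-1],None,fx=k,fy=k,interpolation=cv2.INTER_CUBIC)
    for P in polys:
        p=((proj(s,P)-[x0,y0]+.5)*k-.5).round().astype(int)
        cv2.polylines(im,[p.reshape(-1,1,2)],True,(255,0,255),1)
    cv2.imwrite(f,im)
def wing(gx,gy,yaw):
    a=np.radians(yaw);R=np.array([[np.cos(a),-np.sin(a)],[np.sin(a),np.cos(a)]])
    p=np.array([(21,6),(21,-6),(-21,-6),(-21,6)])/1000@R.T+[gx,gy]; return np.c_[p,[.058]*4]
E
python3 - <<'E' | tail -2
from ov import *
P=box(.592,-.034,-4.5,.012)+box(.5863,-.1137,-4.5,.012)+[wing(.5305,-.1093,-4.5-149),wing(.5365,-.0297,-4.5-149),wing(.5425,.05,-16.5)]+box(.4048,-.333,0,.05)+box(.3684,-.333,0,.05)+box(.4913,.2869,-12,.002)+box(.3894,.2876,11,.002)
ovl(q,185,170,115,100,6,"pics/o1.png",P)
ovl(q,65,205,110,100,6,"pics/o2.png",P)
ovl(q,235,95,115,75,6,"pics/o3.png",P)
a=[cv2.imread(f"pics/o{i}.png") for i in(1,2,3)]
cv2.imwrite("pics/o23.png",np.vstack([a[2][60:300,:480],a[1][:340,:480]]))
E
```

```text
kept1 [ 0.3684 -0.3326] yaw -0.4 0.1 size 0.0297 0.0336
shelf+rail [ 0.447  -0.3212] yaw -0.5 0.4 size 0.1967 0.0794
```

View pics/o1.png

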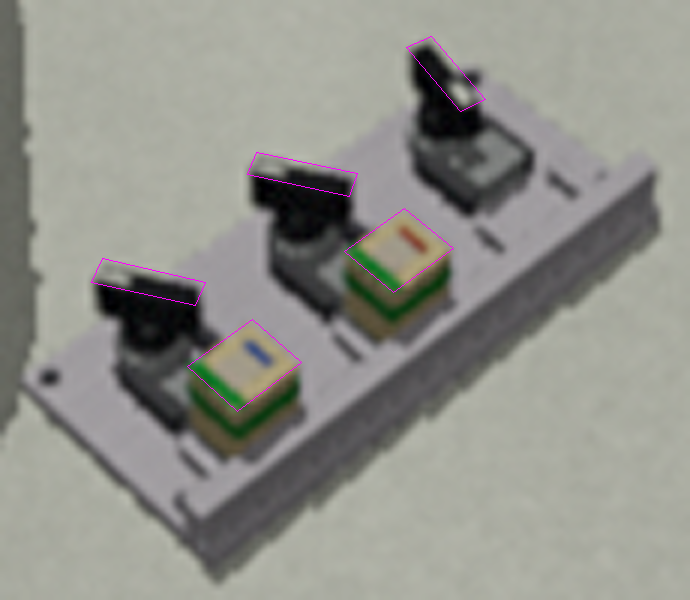

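View pics/o23.png

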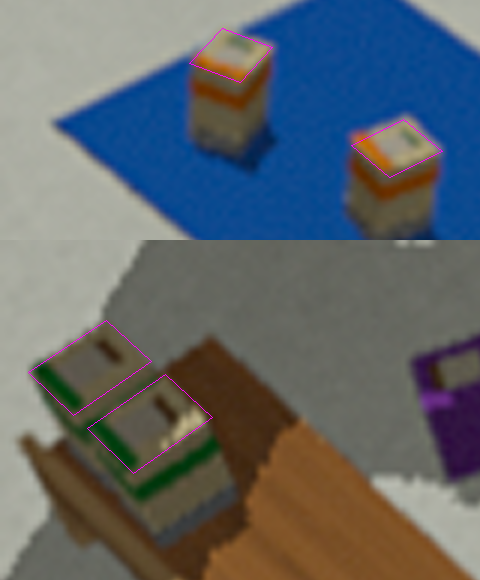

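```bash
cat > plan.py <<'E'
# plan.py x y z yaw [x y z yaw ...]: shifts (units of 0.1 m, tool axes) and turn (units of 90 deg), turn applied after the shift
import sys,numpy as np
from scipy.spatial.transform import Rotation as Ro
from plant import ctrl
o=ctrl.get_obs(); p=np.array(o["tool_pos"]); R=Ro.from_euler("xyz",o["orientation"],degrees=True)
f=lambda v:np.array2string(np.asarray(v),precision=4,suppress_small=True)
print("t",round(o["clock"],1),"p",f(p),"rpy",f(o["orientation"]),"j",f(o["joint_pos"]),"F",f(o["force"]),"op",round(o["opening"],4),"gf",round(o["gripper_force"],1))
a=np.array(sys.argv[1:],float).reshape(-1,4)
for x,y,z,w in a:
    T=Ro.from_euler("xyz",[180,0,w],degrees=True); t=np.array([x,y,z])
    print("shift",f(R.inv().apply(t-p)/.1),"turn",f((R.inv()*T).as_rotvec()/(np.pi/2))); p,R=t,T
E
python3 plan.py .5305 -.1093 .12 -153.5  .5305 -.1093 .054 -153.5 .5305 -.1093 .054 -4.5
```

```text
t 0.1 p [ 0.1895 -0.6474  0.2477] rpy [ 179.9148   -0.0086 -163.6876] j [-57.1747  20.5873   0.6391  -0.0169 -70.136  -16.5072] F [-0.4307  0.2609 -1.0545] op 0.0876 gf 0.0
shift [-4.7842  4.205   1.2827] turn [ 0.001  -0.     -0.1132]
shift [ 0.   -0.    0.66] turn [0. 0. 0.]
shift [0. 0. 0.] turn [ 0.      0.     -1.6556]
```

```bash
for i in 1 2 3 4; do python3 -m creep '[{"grip":0.66,"delta_pos":[-0.957,0.841,0.25],"rotation":[0,0,0]},{"grip":0.66,"delta_pos":[-0.957,0.841,0.25],"rotation":[0,0,0]},{"grip":0.66,"delta_pos":[-0.957,0.841,0.25],"rotation":[0,0,0]},{"grip":0.66,"delta_pos":[-0.957,0.841,0.25],"rotation":[0,0,0]}]' ; done
python3 plan.py .5305 -.1093 .12 -153.5  .5305 -.1093 .054 -153.5
```

```text
clock: 0.5
tool_pos: [0.259, -0.537, 0.2228]
orientation: [179.9, 0.0, -163.5]
force: [0.6, -0.7, 0.9]
opening: 0.0611
gripper_force: 0.0
clock: 0.9
tool_pos: [0.327, -0.4303, 0.1979]
orientation: [179.9, -0.0, -163.5]
force: [0.6, -2.5, 0.9]
opening: 0.032
gripper_force: 0.0
clock: 1.3
tool_pos: [0.3954, -0.3233, 0.173]
orientation: [180.0, -0.0, -163.5]
force: [-0.3, 0.6, -0.5]
opening: 0.0297
gripper_force: 0.0
clock: 1.7
tool_pos: [0.464, -0.2162, 0.148]
orientation: [180.0, -0.0, -163.5]
force: [-0.0, -0.3, -0.0]
opening: 0.0296
gripper_force: 0.0
t 1.7 p [ 0.464  -0.2162  0.148 ] rpy [ 179.9953   -0.0282 -163.541 ] j [ -2.9694  10.538  -27.585    0.0063 -51.9052 -70.5755] F [-0.0053 -0.3184 -0.0006] op 0.0296 gf 0.0
shift [-0.9407  0.8363  0.2798] turn [ 0.0001 -0.0003 -0.1116]
shift [ 0.   -0.    0.66] turn [0. 0. 0.]
```

```bash
python3 -m creep '[{"grip":0.66,"delta_pos":[-0.941,0.836,0.28],"rotation":[0,0,-0.1116]},{"grip":0.66,"delta_pos":[-0.941,0.836,0.28],"rotation":[0,0,-0.1116]},{"grip":0.66,"delta_pos":[-0.941,0.836,0.28],"rotation":[0,0,-0.1116]},{"grip":0.66,"delta_pos":[-0.941,0.836,0.28],"rotation":[0,0,-0.1116]},{"grip":0.66,"delta_pos":[-0.941,0.836,0.28],"rotation":[0,0,-0.1116]}]' >/dev/null
python3 plan.py .5305 -.1093 .054 -153.5
python3 - <<'E'|tail -1
from ov import *
for n,b in(("scene",(170,150,130,110)),("top",(240,160,100,85))):
    s=ctrl.snapshot(n); pickle.dump(s,open(n+"1.pkl","wb")); crop(s,*b,5,f"pics/{n}1.png")
a=cv2.imread("pics/scene1.png");b=cv2.imread("pics/top1.png")[:, :]
c=np.zeros((550,800,3),np.uint8);c[:550,:500]=a[:550,:500];b=b[:, 200:500];c[:425,500:]=b;cv2.imwrite("pics/st1.png",c)
E
```

```text
t 2.2 p [ 0.5293 -0.1115  0.1203] rpy [ 179.99     -0.0555 -153.6205] j [  8.8801  15.     -25.9052   0.0095 -49.1507 -72.5067] F [-0.4213 -0.6635 -0.2701] op 0.03 gf 0.0
shift [-0.0209  0.0141  0.6631] turn [ 0.0001 -0.0006 -0.0013]
shelf+rail [ 0.447  -0.3212] yaw -0.5 0.4 size 0.1967 0.0794
```

View pics/st1.png

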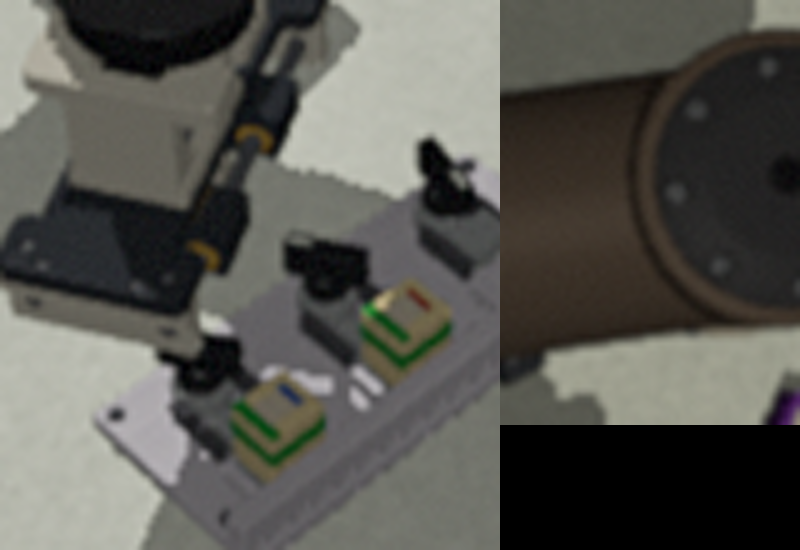

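The scene view shows the gripper above bolt 1 (knob at 205,370 in the crop). The top camera is blocked by the arm. I'll descend and grip; the opening should read 12 mm.

```bash
python3 -m creep '[{"grip":0.66,"delta_pos":[-0.01,0.005,0.3],"rotation":[0,0,0]},{"grip":0.66,"delta_pos":[-0.01,0.005,0.5],"rotation":[0,0,0]},{"grip":0.66,"delta_pos":[-0.01,0.005,0.66],"rotation":[0,0,0]},{"grip":0.66,"delta_pos":[-0.01,0.005,0.66],"rotation":[0,0,0]},{"grip":0.66,"delta_pos":[-0.01,0.005,0.66],"rotation":[0,0,0]}]'
python3 -m creep '[{"grip":1,"delta_pos":[0,0,0],"rotation":[0,0,0]},{"grip":1,"delta_pos":[0,0,0],"rotation":[0,0,0]},{"grip":1,"delta_pos":[0,0,0],"rotation":[0,0,0]},{"grip":1,"delta_pos":[0,0,0],"rotation":[0,0,0]},{"grip":1,"delta_pos":[0,0,0],"rotation":[0,0,0]}]'; python3 plan.py .5305 -.1093 .054 -4.5
```

```text
clock: 2.8
tool_pos: [0.5299, -0.1108, 0.0551]
orientation: [-180.0, -0.0, -153.7]
force: [0.0, -0.1, -0.0]
opening: 0.0297
gripper_force: 0.0
clock: 3.3
tool_pos: [0.531, -0.1108, 0.0559]
orientation: [-179.9, 0.1, -153.6]
force: [2.0, -6.5, -1.4]
opening: 0.021
gripper_force: 30.0
t 3.3 p [ 0.531  -0.1108  0.0559] rpy [-179.8891    0.1045 -153.6173] j [  8.9713  19.9455 -29.5811   0.1152 -40.3406 -72.6764] F [ 1.9739 -6.4542 -1.4467] op 0.021 gf 30.0
shift [-0.0019  0.0159  0.0186] turn [-0.002  -0.0012 -1.6569]
```

Opening is 21 mm, not 12: the tips (z about 34 mm) probably caught the round knob collar below the wing. I'll raise and grip again.

```bash
python3 -m creep '[{"grip":0.66,"delta_pos":[0,0,0],"rotation":[0,0,0]},{"grip":0.66,"delta_pos":[0,0,0],"rotation":[0,0,0]},{"grip":0.66,"delta_pos":[0,0,-0.08],"rotation":[0,0,0]},{"grip":0.66,"delta_pos":[0,0,-0.08],"rotation":[0,0,0]},{"grip":0.66,"delta_pos":[0,0,-0.08],"rotation":[0,0,0]}]'
python3 -m creep '[{"grip":1,"delta_pos":[0,0,0],"rotation":[0,0,0]},{"grip":1,"delta_pos":[0,0,0],"rotation":[0,0,0]},{"grip":1,"delta_pos":[0,0,0],"rotation":[0,0,0]},{"grip":1,"delta_pos":[0,0,0],"rotation":[0,0,0]},{"grip":1,"delta_pos":[0,0,0],"rotation":[0,0,0]}]'; python3 plan.py .5305 -.1093 .054 -4.5
```

```text
clock: 3.8
tool_pos: [0.5303, -0.1096, 0.0632]
orientation: [-180.0, 0.1, -153.6]
force: [0.6, 0.2, 0.3]
opening: 0.0297
gripper_force: 0.0
clock: 4.3
tool_pos: [0.5305, -0.111, 0.0625]
orientation: [-179.9, -0.0, -153.6]
force: [3.5, -9.0, -2.5]
opening: 0.0118
gripper_force: 29.9
t 4.3 p [ 0.5305 -0.111   0.0625] rpy [-179.9128   -0.0153 -153.608 ] j [  8.9688  19.4092 -29.2254   0.1329 -41.3541 -72.6765] F [ 3.5328 -8.9742 -2.5054] op 0.0118 gf 29.9
shift [-0.0077  0.0153  0.0853] turn [-0.0001 -0.0013 -1.6568]
```

```bash
for i in 1 2; do python3 -m creep '[{"grip":1,"delta_pos":[0,-0.008,0],"rotation":[0,0,-0.09]},{"grip":1,"delta_pos":[0,-0.008,0],"rotation":[0,0,-0.18]},{"grip":1,"delta_pos":[0,-0.008,0],"rotation":[0,0,-0.27]},{"grip":1,"delta_pos":[0,-0.008,0],"rotation":[0,0,-0.35]},{"grip":1,"delta_pos":[0,-0.008,0],"rotation":[0,0,-0.42]}]'; done; python3 plan.py .5305 -.1093 .054 -4.5
```

```text
clock: 4.8
tool_pos: [0.5304, -0.1109, 0.0626]
orientation: [-180.0, -0.0, -115.5]
force: [0.4, -2.9, 0.2]
opening: 0.012
gripper_force: 29.9
clock: 5.3
tool_pos: [0.5301, -0.1111, 0.0625]
orientation: [179.9, 0.0, -77.8]
force: [-2.8, 0.6, 4.2]
opening: 0.0116
gripper_force: 30.0
t 5.3 p [ 0.5301 -0.1111  0.0625] rpy [179.8933   0.0093 -77.7594] j [  8.9023  19.4537 -29.1005  -0.0047 -41.5529   3.3418] F [-2.8166  0.6176  4.1937] op 0.0116 gf 30.0
shift [-0.0166 -0.0076  0.085 ] turn [ 0.001   0.0008 -0.814 ]
```

```bash
for i in 1 2; do python3 -m creep '[{"grip":1,"delta_pos":[0,0,0],"rotation":[0,0,-0.09]},{"grip":1,"delta_pos":[0,0,0],"rotation":[0,0,-0.18]},{"grip":1,"delta_pos":[0,0,0],"rotation":[0,0,-0.27]},{"grip":1,"delta_pos":[0,0,0],"rotation":[0,0,-0.36]},{"grip":1,"delta_pos":[0,0,0],"rotation":[0,0,-0.42]}]'; done; python3 -c "
from plant import ctrl; print(ctrl.get_obs()['moment'])"; python3 plan.py
```

```text
clock: 5.8
tool_pos: [0.5299, -0.1112, 0.0625]
orientation: [179.9, 0.1, -39.9]
force: [-3.8, -1.1, 5.6]
opening: 0.0119
gripper_force: 30.0
clock: 6.3
tool_pos: [0.5299, -0.1115, 0.0625]
orientation: [180.0, 0.1, -2.2]
force: [-3.5, -2.6, 5.2]
opening: 0.0116
gripper_force: 30.5
[-1.18802378  1.21150201 -0.5778107 ]
t 6.3 p [ 0.5299 -0.1115  0.0625] rpy [179.9569   0.1292  -2.1504] j [  8.8783  19.4529 -29.1188   0.0265 -41.5634  78.9515] F [-3.5471 -2.5667  5.2118] op 0.0116 gf 30.5
```

```bash
python3 -m creep '[{"grip":0.66,"delta_pos":[0,0,0],"rotation":[0,0,0]},{"grip":0.66,"delta_pos":[0,0,0],"rotation":[0,0,0]},{"grip":0.66,"delta_pos":[0,0,-0.3],"rotation":[0,0,0]},{"grip":0.66,"delta_pos":[0,0,-0.6],"rotation":[0,0,0]},{"grip":0.66,"delta_pos":[0,0,-0.6],"rotation":[0,0,0]}]'
for i in 1 2 3 4; do python3 -m creep '[{"grip":0.66,"delta_pos":[0,0,0],"rotation":[0,0,0.42]},{"grip":0.66,"delta_pos":[0,0,0],"rotation":[0,0,0.42]},{"grip":0.66,"delta_pos":[0,0,0],"rotation":[0,0,0.42]},{"grip":0.66,"delta_pos":[0,0,0],"rotation":[0,0,0.42]},{"grip":0.66,"delta_pos":[0,0,0],"rotation":[0,0,0.42]}]' >/dev/null; done;  python3 plan.py .5363 -.0316 .122 -153.5 .5363 -.0316 .062 -153.5
```

```text
clock: 6.8
tool_pos: [0.5339, -0.1107, 0.1264]
orientation: [-180.0, -0.4, -2.5]
force: [0.1, 0.8, 0.7]
opening: 0.0297
gripper_force: 0.0
t 8.8 p [ 0.5311 -0.1107  0.1221] rpy [ 179.9879    0.0002 -154.0868] j [  8.9234  14.989  -25.6159  -0.0153 -49.3985 -73.0003] F [-0.0505 -0.2409  0.4579] op 0.0299 gf 0.0
shift [-0.3923  0.6887  0.0014] turn [ 0.0001  0.     -0.0065]
shift [ 0.  -0.   0.6] turn [0. 0. 0.]
```

```bash
python3 -m creep '[{"grip":0.66,"delta_pos":[-0.392,0.689,0],"rotation":[0,0,-0.006]},{"grip":0.66,"delta_pos":[-0.392,0.689,0],"rotation":[0,0,-0.006]},{"grip":0.66,"delta_pos":[-0.392,0.689,0],"rotation":[0,0,-0.006]},{"grip":0.66,"delta_pos":[-0.392,0.689,0],"rotation":[0,0,-0.006]}]' >/dev/null
python3 -m creep '[{"grip":0.66,"delta_pos":[0,0,0.3],"rotation":[0,0,0]},{"grip":0.66,"delta_pos":[0,0,0.6],"rotation":[0,0,0]},{"grip":0.66,"delta_pos":[0,0,0.6],"rotation":[0,0,0]},{"grip":0.66,"delta_pos":[0,0,0.6],"rotation":[0,0,0]}]'
python3 -m creep '[{"grip":1,"delta_pos":[0,0,0],"rotation":[0,0,0]},{"grip":1,"delta_pos":[0,0,0],"rotation":[0,0,0]},{"grip":1,"delta_pos":[0,0,0],"rotation":[0,0,0]},{"grip":1,"delta_pos":[0,0,0],"rotation":[0,0,0]},{"grip":1,"delta_pos":[0,0,0],"rotation":[0,0,0]}]'
```

```text
clock: 9.6
tool_pos: [0.5354, -0.0325, 0.0626]
orientation: [-180.0, -0.1, -153.2]
force: [0.2, -0.2, 0.1]
opening: 0.03
gripper_force: 0.0
clock: 10.1
tool_pos: [0.5363, -0.0317, 0.0637]
orientation: [-180.0, 0.1, -153.1]
force: [-1.6, 0.5, 6.4]
opening: 0.0117
gripper_force: 30.0
```

```bash
for i in 1 2 3 4; do python3 -m creep '[{"grip":1,"delta_pos":[0,0,0],"rotation":[0,0,-0.09]},{"grip":1,"delta_pos":[0,0,0],"rotation":[0,0,-0.18]},{"grip":1,"delta_pos":[0,0,0],"rotation":[0,0,-0.27]},{"grip":1,"delta_pos":[0,0,0],"rotation":[0,0,-0.36]},{"grip":1,"delta_pos":[0,0,0],"rotation":[0,0,-0.42]}]'|sed -n 2,4p; python3 -c "
from plant import ctrl; print(ctrl.get_obs()['moment'])"; done
python3 -m creep '[{"grip":0.66,"delta_pos":[0,0,0],"rotation":[0,0,0]},{"grip":0.66,"delta_pos":[0,0,0],"rotation":[0,0,0]},{"grip":0.66,"delta_pos":[0,0,-0.3],"rotation":[0,0,0]},{"grip":0.66,"delta_pos":[0,0,-0.6],"rotation":[0,0,0]},{"grip":0.66,"delta_pos":[0,0,-0.6],"rotation":[0,0,0]}]' >/dev/null
python3 plan.py .5422 .0482 .122 -16.5 .5422 .0482 .062 -16.5
```

```text
tool_pos: [0.5362, -0.0316, 0.0637]
orientation: [-179.9, 0.0, -115.0]
force: [-1.6, 0.7, 7.8]
[ 0.22156336  0.71142822 -0.0354781 ]
tool_pos: [0.5361, -0.0316, 0.0637]
orientation: [-179.9, -0.0, -77.2]
force: [-1.4, 0.7, 8.4]
[ 0.25261928  0.84811029 -0.11096628]
tool_pos: [0.536, -0.0316, 0.0637]
orientation: [-180.0, -0.1, -39.4]
force: [-2.5, 0.9, 8.4]
[ 0.09608679  1.01925633 -0.04984864]
tool_pos: [0.536, -0.0317, 0.0636]
orientation: [-180.0, -0.1, -1.6]
force: [-0.9, 0.8, 8.1]
[-0.18090268  0.8170964  -0.59366322]
t 12.6 p [ 0.538  -0.0313  0.1263] rpy [-179.9302   -0.3616   -1.9227] j [ 17.5571  14.1921 -26.1068   0.0722 -49.3369  70.4735] F [ 0.5795 -0.198   0.3133] op 0.0294 gf 0.0
shift [ 0.015  -0.796   0.0445] turn [-0.0013 -0.0039  0.162 ]
shift [ 0.  -0.   0.6] turn [0. 0. 0.]
```

```bash
python3 -m creep '[{"grip":0.66,"delta_pos":[0.005,-0.796,0.02],"rotation":[0,0,0.162]},{"grip":0.66,"delta_pos":[0.005,-0.796,0.02],"rotation":[0,0,0.162]},{"grip":0.66,"delta_pos":[0.005,-0.796,0.02],"rotation":[0,0,0.162]},{"grip":0.66,"delta_pos":[0.005,-0.796,0.02],"rotation":[0,0,0.162]}]' >/dev/null
python3 -m creep '[{"grip":0.66,"delta_pos":[0,0,0.3],"rotation":[0,0,0]},{"grip":0.66,"delta_pos":[0,0,0.6],"rotation":[0,0,0]},{"grip":0.66,"delta_pos":[0,0,0.6],"rotation":[0,0,0]},{"grip":0.66,"delta_pos":[0,0,0.6],"rotation":[0,0,0]}]'
python3 -m creep '[{"grip":1,"delta_pos":[0,0,0],"rotation":[0,0,0]},{"grip":1,"delta_pos":[0,0,0],"rotation":[0,0,0]},{"grip":1,"delta_pos":[0,0,0],"rotation":[0,0,0]},{"grip":1,"delta_pos":[0,0,0],"rotation":[0,0,0]},{"grip":1,"delta_pos":[0,0,0],"rotation":[0,0,0]}]'; python3 plan.py .5422 .0482 .062 -1.5
```

```text
clock: 13.4
tool_pos: [0.5385, 0.047, 0.0605]
orientation: [179.9, 0.1, -16.5]
force: [-0.3, -0.1, 0.2]
opening: 0.0299
gripper_force: 0.0
clock: 13.9
tool_pos: [0.5396, 0.0486, 0.0618]
orientation: [-179.9, -0.1, -16.4]
force: [-1.7, 5.5, 7.4]
opening: 0.0119
gripper_force: 30.0
t 13.9 p [0.5396 0.0486 0.0618] rpy [-179.8933   -0.1099  -16.4446] j [ 25.8751  19.4115 -29.3067  -0.0075 -41.1287  47.6859] F [-1.7342  5.464   7.3899] op 0.0119 gf 30.0
shift [ 0.0258 -0.0034 -0.0023] turn [-0.001  -0.0014 -0.1661]
```

```bash
python3 -m creep '[{"grip":1,"delta_pos":[0,0,0],"rotation":[0,0,-0.06]},{"grip":1,"delta_pos":[0,0,0],"rotation":[0,0,-0.12]},{"grip":1,"delta_pos":[0,0,0],"rotation":[0,0,-0.16]},{"grip":1,"delta_pos":[0,0,0],"rotation":[0,0,-0.16]},{"grip":1,"delta_pos":[0,0,0],"rotation":[0,0,-0.16]}]'|sed -n 2,4p; python3 -c "
from plant import ctrl; print(ctrl.get_obs()['moment'])"
python3 -m creep '[{"grip":0.66,"delta_pos":[0,0,0],"rotation":[0,0,0]},{"grip":0.66,"delta_pos":[0,0,0],"rotation":[0,0,0]},{"grip":0.66,"delta_pos":[0,0,-0.3],"rotation":[0,0,0]},{"grip":0.66,"delta_pos":[0,0,-0.6],"rotation":[0,0,0]},{"grip":0.66,"delta_pos":[0,0,-0.6],"rotation":[0,0,0]}]' >/dev/null
python3 plan.py .5863 -.1142 .122 -4.5 .5863 -.1142 .055 -4.5
```

```text
tool_pos: [0.5395, 0.0481, 0.0617]
orientation: [-179.9, -0.1, -2.1]
force: [-1.5, 2.5, 6.8]
[ 0.73373358  0.58664083 -0.48896912]
t 14.9 p [0.5408 0.0483 0.1243] rpy [-179.9007   -0.321    -2.0302] j [ 25.8299  14.7013 -25.7234   0.0821 -49.2451  62.0868] F [-0.5981  0.0837  0.4782] op 0.0298 gf 0.0
shift [0.5119 1.6077 0.0227] turn [-0.0012 -0.0035  0.0274]
shift [ 0.   -0.    0.67] turn [0. 0. 0.]
```

```bash
for i in 1 2; do python3 -m creep '[{"grip":0.36,"delta_pos":[0.25,0.804,0.005],"rotation":[0,0,0]},{"grip":0.36,"delta_pos":[0.25,0.804,0.005],"rotation":[0,0,0]},{"grip":0.36,"delta_pos":[0.25,0.804,0.005],"rotation":[0,0,0]},{"grip":0.36,"delta_pos":[0.25,0.804,0.005],"rotation":[0,0,0]}]' >/dev/null; done
python3 plan.py .5863 -.1142 .122 -4.5; python3 - <<'E'|tail -1
from ov import *
s=ctrl.snapshot("scene"); q=s; crop(s,170,140,130,110,6,"pics/s2.png")
E
```

```text
t 15.7 p [ 0.5825 -0.1146  0.119 ] rpy [-179.9982    0.0555   -2.1305] j [  7.708   19.5288 -19.3086  -0.0144 -51.2169  80.1705] F [-0.3516 -0.0129  0.0085] op 0.0562 gf 0.0
shift [ 0.0379 -0.0058 -0.0302] turn [-0.      0.0006  0.0263]
shelf+rail [ 0.447  -0.3212] yaw -0.5 0.4 size 0.1967 0.0794
```

View pics/s2.png

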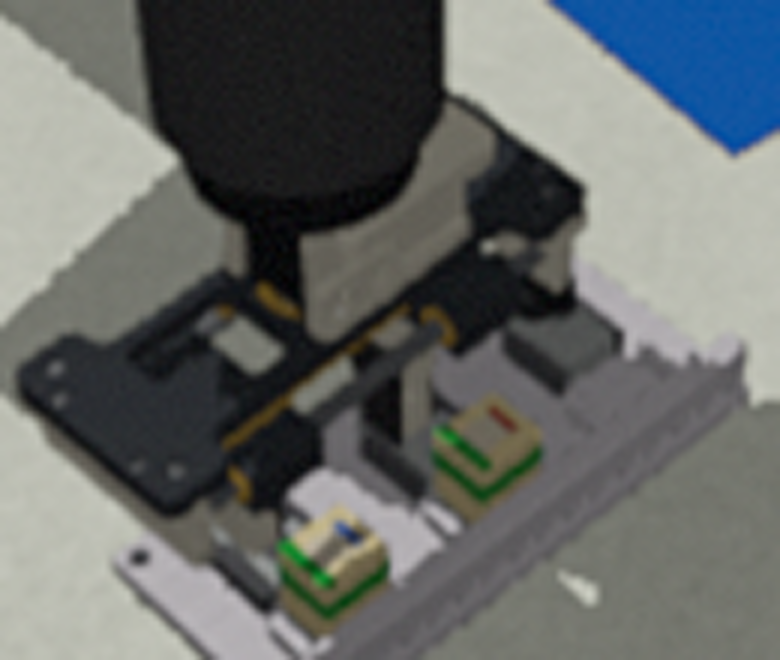

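Gripper is over block 1 (crop 335,560), and the jaws at 245,575 and 390,465 stand back from the blocks. Descending and gripping.

```bash
python3 -m creep '[{"grip":0.36,"delta_pos":[0.035,-0.005,0],"rotation":[0,0,0.026]},{"grip":0.36,"delta_pos":[0.035,-0.005,0.3],"rotation":[0,0,0.026]},{"grip":0.36,"delta_pos":[0.035,-0.005,0.64],"rotation":[0,0,0.026]},{"grip":0.36,"delta_pos":[0.035,-0.005,0.64],"rotation":[0,0,0.026]},{"grip":0.36,"delta_pos":[0.035,-0.005,0.64],"rotation":[0,0,0.026]}]'
python3 -m creep '[{"grip":1,"delta_pos":[0,0,0],"rotation":[0,0,0]},{"grip":1,"delta_pos":[0,0,0],"rotation":[0,0,0]},{"grip":1,"delta_pos":[0,0,0],"rotation":[0,0,0]},{"grip":1,"delta_pos":[0,0,0],"rotation":[0,0,0]},{"grip":1,"delta_pos":[0,0,0],"rotation":[0,0,0]}]'
```

```text
clock: 16.25
tool_pos: [0.5862, -0.1135, 0.0558]
orientation: [180.0, 0.1, -4.3]
force: [0.6, 0.0, 1.1]
opening: 0.0561
gripper_force: 0.0
clock: 16.75
tool_pos: [0.5869, -0.1144, 0.0565]
orientation: [-180.0, -0.1, -4.4]
force: [-1.1, 1.1, 6.8]
opening: 0.0318
gripper_force: 30.0
```

```bash
python3 -m creep '[{"grip":1,"delta_pos":[-0.01,0,-0.1],"rotation":[0,0,0]},{"grip":1,"delta_pos":[-0.01,0,-0.4],"rotation":[0,0,0]},{"grip":1,"delta_pos":[-0.01,0,-0.8],"rotation":[0,0,0]},{"grip":1,"delta_pos":[-0.01,0,-1],"rotation":[0,0,0]},{"grip":1,"delta_pos":[-0.01,0,-1],"rotation":[0,0,0]}]'
python3 plan.py .4408 -.333 .16 0 .4408 -.333 .0955 0
```

```text
clock: 17.25
tool_pos: [0.5873, -0.1143, 0.1598]
orientation: [-180.0, -0.4, -4.4]
force: [-0.2, 0.3, -1.0]
opening: 0.032
gripper_force: 30.0
t 17.2 p [ 0.5873 -0.1143  0.1598] rpy [-179.963    -0.3681   -4.398 ] j [  7.7053  17.286  -16.4613   0.0495 -55.8851  77.8692] F [-0.2167  0.3491 -0.9552] op 0.032 gf 30.0
shift [-1.2925  2.2924 -0.0119] turn [-0.0003 -0.0041 -0.0489]
shift [ 0.    -0.     0.645] turn [0. 0. 0.]
```

```bash
for i in 1 2 3; do python3 -m creep '[{"grip":1,"delta_pos":[-0.431,0.764,-0.02],"rotation":[0,0,0]},{"grip":1,"delta_pos":[-0.431,0.764,-0.02],"rotation":[0,0,0]},{"grip":1,"delta_pos":[-0.431,0.764,-0.02],"rotation":[0,0,0]},{"grip":1,"delta_pos":[-0.431,0.764,-0.02],"rotation":[0,0,0]}]' >/dev/null; done
python3 -m creep '[{"grip":1,"delta_pos":[0,0,0],"rotation":[0,0,-0.048]},{"grip":1,"delta_pos":[0,0,0],"rotation":[0,0,-0.048]},{"grip":1,"delta_pos":[0,0,0],"rotation":[0,0,-0.048]},{"grip":1,"delta_pos":[0,0,0],"rotation":[0,0,-0.048]}]' >/dev/null;python3 plan.py .4408 -.333 .12 0 .4408 -.333 .0955 0
```

```text
t 18.9 p [ 0.4394 -0.3322  0.1615] rpy [-179.9983   -0.0022   -0.1144] j [-16.7117  13.1957 -21.9605  -0.0027 -54.8422 106.5988] F [ 0.4924 -0.2764 -0.3407] op 0.0321 gf 30.0
shift [0.0139 0.0083 0.4152] turn [-0.     -0.     -0.0013]
shift [ 0.    -0.     0.245] turn [0. 0. 0.]
```

```bash
python3 -m creep '[{"grip":1,"delta_pos":[0.012,0.008,0.2],"rotation":[0,0,0]},{"grip":1,"delta_pos":[0.012,0.008,0.45],"rotation":[0,0,0]},{"grip":1,"delta_pos":[0.012,0.008,0.6],"rotation":[0,0,0]},{"grip":1,"delta_pos":[0.012,0.008,0.62],"rotation":[0,0,0]},{"grip":1,"delta_pos":[0.012,0.008,0.62],"rotation":[0,0,0]}]'
python3 - <<'E'|tail -1
from ov import *
s=ctrl.snapshot("scene"); crop(s,60,180,120,100,6,"pics/s3.png")
E
python3 plan.py .4408 -.333 .0955 0
```

```text
clock: 19.35
tool_pos: [0.4402, -0.3335, 0.0996]
orientation: [-180.0, 0.0, -0.1]
force: [-0.2, 0.4, -0.4]
opening: 0.0318
gripper_force: 30.0
shelf+rail [ 0.447  -0.3212] yaw -0.5 0.4 size 0.1967 0.0794
t 19.4 p [ 0.4406 -0.3337  0.1002] rpy [179.9741  -0.0288  -0.0926] j [-16.8284  17.3679 -25.7377   0.0226 -46.8593 106.7203] F [ 0.4984  0.1007 -0.5615] op 0.0321 gf 30.0
shift [ 0.0023 -0.0075  0.0469] turn [ 0.0003 -0.0003 -0.001 ]
```

View pics/s3.png

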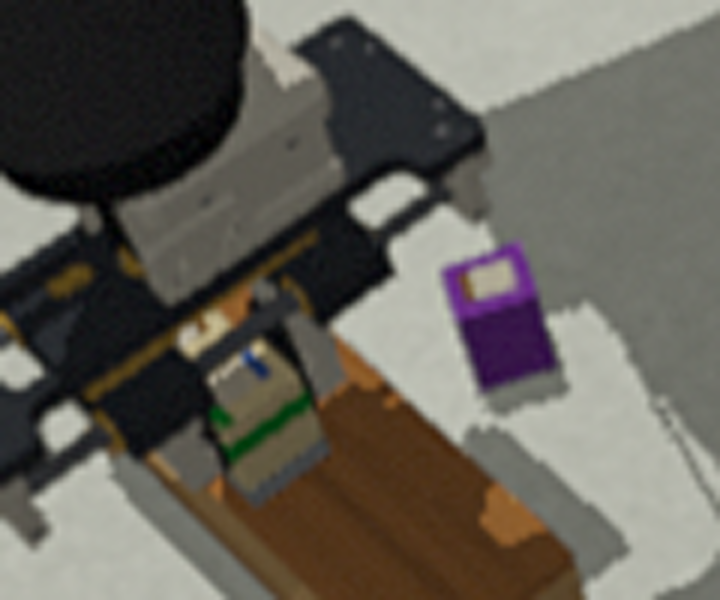

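The held block (crop 265,425) hangs square over the row, level and just above the shelf. Lowering to contact.

```bash
python3 -m creep '[{"grip":1,"delta_pos":[0,-0.005,0.02],"rotation":[0,0,0]},{"grip":1,"delta_pos":[0,-0.005,0.03],"rotation":[0,0,0]},{"grip":1,"delta_pos":[0,-0.005,0.04],"rotation":[0,0,0]},{"grip":1,"delta_pos":[0,-0.005,0.046],"rotation":[0,0,0]},{"grip":1,"delta_pos":[0,-0.005,0.046],"rotation":[0,0,0]}]'
```

```text
clock: 19.9
tool_pos: [0.44, -0.3331, 0.095]
orientation: [180.0, -0.0, -0.1]
force: [0.8, -0.1, -1.0]
opening: 0.0321
gripper_force: 30.0
```

```bash
python3 -m creep '[{"grip":1,"delta_pos":[0,0,0.008],"rotation":[0,0,0]},{"grip":1,"delta_pos":[0,0,0.015],"rotation":[0,0,0]},{"grip":1,"delta_pos":[0,0,0.015],"rotation":[0,0,0]}]'
```

```text
clock: 20.2
tool_pos: [0.4401, -0.3332, 0.0946]
orientation: [180.0, -0.0, -0.1]
force: [-2.1, 2.8, 9.5]
opening: 0.0317
gripper_force: 30.0
```

Contact. I'll release (opening to about 50 mm), rise, and go to block 2.

```bash
python3 -m creep '[{"grip":0.43,"delta_pos":[0,0,0],"rotation":[0,0,0]},{"grip":0.43,"delta_pos":[0,0,0],"rotation":[0,0,0]},{"grip":0.43,"delta_pos":[0,0,0],"rotation":[0,0,0]},{"grip":0.43,"delta_pos":[0,0,-0.3],"rotation":[0,0,0]},{"grip":0.43,"delta_pos":[0,0,-0.6],"rotation":[0,0,0]}]'
python3 plan.py .592 -.0345 .155 -4.5 .592 -.0345 .0565 -4.5
```

```text
clock: 20.7
tool_pos: [0.4393, -0.3329, 0.1532]
orientation: [-180.0, 0.2, -0.1]
force: [0.9, 0.2, 1.4]
opening: 0.0499
gripper_force: 0.0
t 20.7 p [ 0.4393 -0.3329  0.1532] rpy [-179.9535    0.1564   -0.098 ] j [-16.7936  13.8131 -22.3788   0.0005 -53.9713 106.6952] F [0.8954 0.2173 1.3585] op 0.0499 gf 0.0
shift [ 1.5217 -2.9869 -0.0196] turn [-0.0004  0.0018  0.0489]
shift [ 0.    -0.     0.985] turn [0. 0. 0.]
```

```bash
for i in 1 2 3; do python3 -m creep '[{"grip":0.36,"delta_pos":[0.506,-0.995,0],"rotation":[0,0,0]},{"grip":0.36,"delta_pos":[0.506,-0.995,0],"rotation":[0,0,0]},{"grip":0.36,"delta_pos":[0.506,-0.995,0],"rotation":[0,0,0]},{"grip":0.36,"delta_pos":[0.506,-0.995,0],"rotation":[0,0,0]}]' >/dev/null; done
python3 -m creep '[{"grip":0.36,"delta_pos":[0,0,0.4],"rotation":[0,0,0.048]},{"grip":0.36,"delta_pos":[0,0,0.4],"rotation":[0,0,0.048]},{"grip":0.36,"delta_pos":[0,0,0.4],"rotation":[0,0,0.048]},{"grip":0.36,"delta_pos":[0,0,0.4],"rotation":[0,0,0.048]}]' >/dev/null;python3 plan.py  .592 -.0345 .0565 -4.5
python3 - <<'E'|tail -1
from ov import *
s=ctrl.snapshot("top"); 
crop(s,325,195,75,85,6,"pics/c3b.png"); crop(s,225,165,60,75,6,"pics/c3c.png")
cv2.imwrite("pics/t4.png",np.hstack([cv2.imread("pics/c3b.png")[:450],cv2.imread("pics/c3c.png")[:450]]))
E
```

```text
t 22.3 p [ 0.5928 -0.0359  0.1148] rpy [179.9958  -0.0691  -4.3817] j [ 15.3917  19.744  -19.653    0.0354 -50.5393  70.2042] F [ 0.8093 -0.203   0.9102] op 0.0558 gf 0.0
shift [-0.0093 -0.0137  0.5834] turn [ 0.     -0.0008  0.0013]
shelf+rail [ 0.447  -0.3212] yaw -0.5 0.4 size 0.1967 0.0794
```

View pics/t4.png

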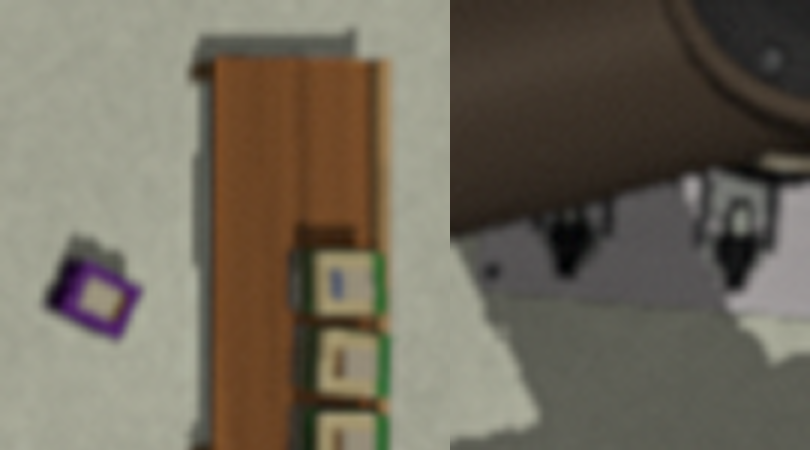

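Shelf: the new block (crop 350,283) is in line with kept2 (352,362), gap about 7 mm. The visible wing marks show bolts 2 and 3 turned back. Now block 2.

```bash
python3 -m creep '[{"grip":0.36,"delta_pos":[-0.005,-0.013,0.3],"rotation":[0,0,0]},{"grip":0.36,"delta_pos":[-0.005,-0.013,0.58],"rotation":[0,0,0]},{"grip":0.36,"delta_pos":[-0.005,-0.013,0.58],"rotation":[0,0,0]},{"grip":0.36,"delta_pos":[-0.005,-0.013,0.58],"rotation":[0,0,0]}]'
python3 -m creep '[{"grip":1,"delta_pos":[0,0,0],"rotation":[0,0,0]},{"grip":1,"delta_pos":[0,0,0],"rotation":[0,0,0]},{"grip":1,"delta_pos":[0,0,0],"rotation":[0,0,0]},{"grip":1,"delta_pos":[0,0,0],"rotation":[0,0,0]},{"grip":1,"delta_pos":[0,0,0],"rotation":[0,0,0]}]'
python3 -m creep '[{"grip":1,"delta_pos":[-0.01,0,-0.1],"rotation":[0,0,0]},{"grip":1,"delta_pos":[-0.01,0,-0.4],"rotation":[0,0,0]},{"grip":1,"delta_pos":[-0.01,0,-0.8],"rotation":[0,0,0]},{"grip":1,"delta_pos":[-0.01,0,-1],"rotation":[0,0,0]},{"grip":1,"delta_pos":[-0.01,0,-1],"rotation":[0,0,0]}]'
python3 plan.py .4757 -.3335 .16 0
```

```text
clock: 22.75
tool_pos: [0.5924, -0.0337, 0.0566]
orientation: [180.0, -0.0, -4.4]
force: [1.0, 0.2, 0.2]
opening: 0.0564
gripper_force: 0.0
clock: 23.25
tool_pos: [0.5923, -0.0336, 0.0564]
orientation: [-180.0, -0.1, -4.4]
force: [0.0, 0.4, 7.1]
opening: 0.0319
gripper_force: 30.0
clock: 23.75
tool_pos: [0.5928, -0.0331, 0.1596]
orientation: [-179.9, -0.4, -4.4]
force: [-0.9, -0.0, -0.9]
opening: 0.0318
gripper_force: 30.0
t 23.8 p [ 0.5928 -0.0331  0.1596] rpy [-179.91     -0.355    -4.3878] j [ 15.6717  16.8969 -17.051    0.045  -55.6878  69.9155] F [-0.8884 -0.0333 -0.9383] op 0.0318 gf 30.0
shift [-0.9374  3.0843 -0.0144] turn [-0.0008 -0.004  -0.0488]
```

```bash
for i in 1 2 3 4; do python3 -m creep '[{"grip":1,"delta_pos":[-0.234,0.771,-0.015],"rotation":[0,0,0]},{"grip":1,"delta_pos":[-0.234,0.771,-0.015],"rotation":[0,0,0]},{"grip":1,"delta_pos":[-0.234,0.771,-0.015],"rotation":[0,0,0]},{"grip":1,"delta_pos":[-0.234,0.771,-0.015],"rotation":[0,0,0]}]' >/dev/null; done
python3 -m creep '[{"grip":1,"delta_pos":[0,0,0],"rotation":[0,0,-0.048]},{"grip":1,"delta_pos":[0,0,0],"rotation":[0,0,-0.048]},{"grip":1,"delta_pos":[0,0,0],"rotation":[0,0,-0.048]},{"grip":1,"delta_pos":[0,0,0],"rotation":[0,0,-0.048]}]' >/dev/null;python3 plan.py .4757 -.3335 .0965 0
```

```text
t 25.8 p [ 0.4743 -0.333   0.1615] rpy [-179.9983   -0.0087   -0.1193] j [-15.7489  15.743  -18.4112  -0.0048 -55.8379 105.6323] F [ 0.9538 -0.0427 -0.8527] op 0.0314 gf 30.0
shift [0.0136 0.0048 0.65  ] turn [-0.     -0.0001 -0.0013]
```

```bash
python3 -m creep '[{"grip":1,"delta_pos":[0.014,0.005,0.2],"rotation":[0,0,0]},{"grip":1,"delta_pos":[0.014,0.005,0.45],"rotation":[0,0,0]},{"grip":1,"delta_pos":[0.014,0.005,0.58],"rotation":[0,0,0]},{"grip":1,"delta_pos":[0.014,0.005,0.64],"rotation":[0,0,0]},{"grip":1,"delta_pos":[0.014,0.005,0.64],"rotation":[0,0,0]}]'
python3 -m creep '[{"grip":1,"delta_pos":[0,0,0.01],"rotation":[0,0,0]},{"grip":1,"delta_pos":[0,0,0.018],"rotation":[0,0,0]},{"grip":1,"delta_pos":[0,0,0.018],"rotation":[0,0,0]},{"grip":1,"delta_pos":[0,0,0.018],"rotation":[0,0,0]}]'
```

```text
clock: 26.25
tool_pos: [0.4751, -0.3341, 0.0969]
orientation: [-180.0, 0.1, -0.1]
force: [-1.3, 0.4, -1.3]
opening: 0.0318
gripper_force: 30.0
clock: 26.65
tool_pos: [0.4755, -0.3344, 0.0962]
orientation: [180.0, -0.1, -0.1]
force: [-0.1, 0.4, -0.8]
opening: 0.0318
gripper_force: 30.0
```

```bash
python3 -m creep '[{"grip":1,"delta_pos":[0,-0.005,0.008],"rotation":[0,0,0]},{"grip":1,"delta_pos":[0,-0.005,0.016],"rotation":[0,0,0]},{"grip":1,"delta_pos":[0,-0.005,0.016],"rotation":[0,0,0]},{"grip":1,"delta_pos":[0,-0.005,0.016],"rotation":[0,0,0]}]'
```

```text
clock: 27.05
tool_pos: [0.4753, -0.3338, 0.0943]
orientation: [180.0, -0.0, -0.1]
force: [-2.2, 2.4, 4.1]
opening: 0.0318
gripper_force: 30.0
```

```bash
python3 -m creep '[{"grip":0.43,"delta_pos":[0,0,0],"rotation":[0,0,0]},{"grip":0.43,"delta_pos":[0,0,0],"rotation":[0,0,0]},{"grip":0.43,"delta_pos":[0,0,0],"rotation":[0,0,0]},{"grip":0.43,"delta_pos":[0,0,-0.3],"rotation":[0,0,0]},{"grip":0.43,"delta_pos":[0,0,-0.6],"rotation":[0,0,0]}]'
for i in 1 2 3 4; do python3 -m creep '[{"grip":0.43,"delta_pos":[0.05,-0.99,0],"rotation":[0,0,0]},{"grip":0.43,"delta_pos":[0.05,-0.99,0],"rotation":[0,0,0]},{"grip":0.43,"delta_pos":[0.05,-0.99,0],"rotation":[0,0,0]},{"grip":0.43,"delta_pos":[0.05,-0.99,0],"rotation":[0,0,0]}]' >/dev/null; done
python3 - <<'E'|tail -1
from ov import *
s=ctrl.snapshot("top"); q=ctrl.snapshot("scene"); pickle.dump((s,q),open("p5.pkl","wb"))
P=box(.4913,.2869,-12,.002)+box(.3894,.2876,11,.002)+box(.4408,-.333,0,.05)+box(.4768,-.333,0,.05)
ovl(s,325,195,75,85,6,"pics/a.png",P); ovl(q,235,95,75,70,6,"pics/b.png",P); ovl(s,108,190,95,95,5,"pics/c.png",P)
a=np.zeros((600,800,3),np.uint8)
b=cv2.imread("pics/a.png")[:300]; a[:300,:450]=b; b=cv2.imread("pics/b.png")[:300,:350]; a[:300,450:800]=b; b=cv2.imread("pics/c.png")[100:400]; a[300:,:475]=b
cv2.imwrite("pics/t5.png",a)
E
python3 plan.py .4913 .2869 .15 -12
```

```text
clock: 27.55
tool_pos: [0.4745, -0.3336, 0.1538]
orientation: [-180.0, 0.2, -0.1]
force: [-0.2, 0.5, 0.6]
opening: 0.0498
gripper_force: 0.0
shelf+rail [ 0.447  -0.3212] yaw -0.5 0.4 size 0.1967 0.0794
t 29.2 p [0.4959 0.0605 0.1538] rpy [179.9737   0.0467  -0.2148] j [ 29.53     9.0375 -28.6048  -0.0004 -52.4113  60.2555] F [ 0.4743 -0.5624 -0.3024] op 0.0498 gf 0.0
shift [-0.0542 -2.2642  0.0366] turn [0.0003 0.0005 0.1309]
```

View pics/t5.png

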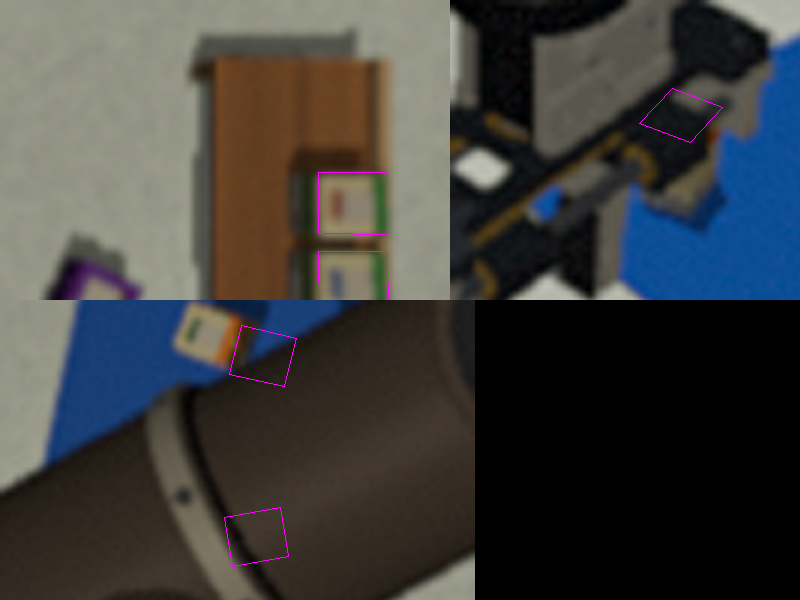

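Shelf: old2 (352,203) and old1 (352,283) match the planned outlines. Waiting block A was knocked to about (207,335) in the lower crop, left of its old outline. I'll re-measure both blocks with image code from the pale top region, calibrated on the start picture.

```bash
cat > find.py <<'E'
from h import *
def find(s,show=True):
    x0,y0,w,h=108,185,100,100; k=8
    im=cv2.resize(s["color"][y0:y0+h,x0:x0+w],None,fx=k,fy=k,interpolation=cv2.INTER_CUBIC).astype(int)
    r,g,b=im[...,0],im[...,1],im[...,2]
    blue=((b>r+25)).astype(np.uint8); hull=cv2.morphologyEx(blue,cv2.MORPH_CLOSE,np.ones((141,141)))
    pale=((r>110)&(g>95)&(b>60)&(b<r+10)&(g>r*.72)&(hull>0)).astype(np.uint8)
    n,l,st,c=cv2.connectedComponentsWithStats(pale); out=[]
    for i in range(1,n):
        if not 1800<st[i,4]<7000: continue
        pts=np.argwhere(l==i)[:,::-1]; P=world(s,(pts+.5)/k-.5+[x0,y0],.05)[:,:2]
        (cx,cy),sz,an=cv2.minAreaRect((P*1000).astype(np.float32))
        out.append((P.mean(0).round(4),(round(cx,1),round(cy,1)),np.round(sz,1),round(an,1),st[i,4]))
    return out
E
python3 - <<'E'
from find import *
for n in (pickle.load(open("top0.pkl","rb")),pickle.load(open("p5.pkl","rb"))[0]):
    for o in find(n): print(o)
    print()
E
```

```text
(array([0.4914, 0.2896]), (491.9, 290.4), array([25.6, 27.1]), 71.0, np.int32(4437))
(array([0.3901, 0.29  ]), (390.0, 291.0), array([27.3, 25.6]), 11.3, np.int32(4558))

(array([0.504 , 0.3213]), (504.1, 321.9), array([26.1, 28.4]), 71.7, np.int32(4944))
(array([0.3207, 0.2325]), (322.1, 232.3), array([17.4, 19. ]), 1.3, np.int32(2319))
```

```bash
python3 - <<'E'|tail -1
from ov import *
t0=pickle.load(open("top0.pkl","rb")); t5,q5=pickle.load(open("p5.pkl","rb"))
ovl(t5,138,203,26,30,15,"pics/a.png",box(.5038,.3185,-17,.002))
ovl(t0,148,208,26,30,15,"pics/b.png",box(.4913,.2869,-12,.002))
cv2.imwrite("pics/t6.png",np.hstack([cv2.imread("pics/a.png"),cv2.imread("pics/b.png")]))
E
```

```text
shelf+rail [ 0.447  -0.3212] yaw -0.5 0.4 size 0.1967 0.0794
```

View pics/t6.png

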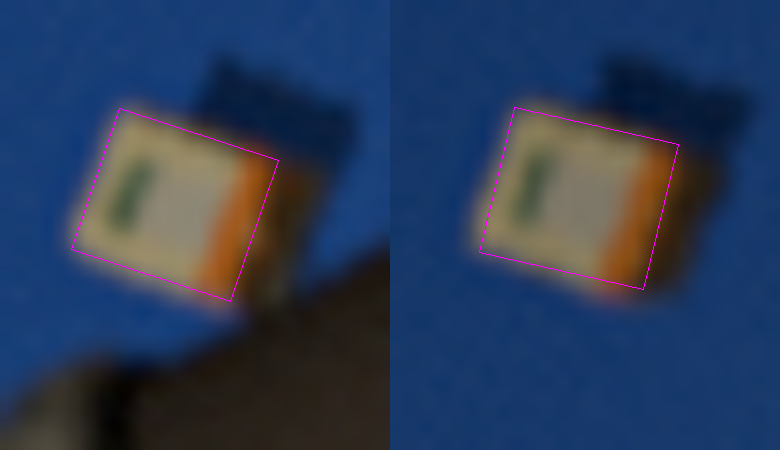

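Left panel: the outline at (0.5038, 0.3185), yaw -17° fits block A to about 1 mm (its corners at 115,112 / 235,300). Going there at (0.5033, 0.319), yaw -18°.

```bash
for i in 1 2 3; do python3 -m creep '[{"grip":0.32,"delta_pos":[0.025,-0.862,0.01],"rotation":[0,0,0]},{"grip":0.32,"delta_pos":[0.025,-0.862,0.01],"rotation":[0,0,0]},{"grip":0.32,"delta_pos":[0.025,-0.862,0.01],"rotation":[0,0,0]},{"grip":0.32,"delta_pos":[0.025,-0.862,0.01],"rotation":[0,0,0]}]' >/dev/null; done
python3 -m creep '[{"grip":0.32,"delta_pos":[0,0,0],"rotation":[0,0,0.198]},{"grip":0.32,"delta_pos":[0,0,0],"rotation":[0,0,0.198]},{"grip":0.32,"delta_pos":[0,0,0],"rotation":[0,0,0.198]},{"grip":0.32,"delta_pos":[0,0,0],"rotation":[0,0,0.198]}]' >/dev/null; python3 plan.py .5033 .319 .0468 -18
```

```text
t 30.9 p [0.504  0.3193 0.1512] rpy [179.9938   0.0068 -17.793 ] j [ 51.0994  17.8218 -16.9279  -0.005  -55.2585  21.1105] F [0.2238 0.2508 0.2705] op 0.0598 gf 0.0
shift [-0.0061  0.0046  1.0443] turn [0.0001 0.0001 0.0023]
```

```bash
python3 -m creep '[{"grip":0.32,"delta_pos":[-0.006,0.005,0.35],"rotation":[0,0,0]},{"grip":0.32,"delta_pos":[-0.006,0.005,0.7],"rotation":[0,0,0]},{"grip":0.32,"delta_pos":[-0.006,0.005,1.0],"rotation":[0,0,0]},{"grip":0.32,"delta_pos":[-0.006,0.005,1.0],"rotation":[0,0,0]},{"grip":0.32,"delta_pos":[-0.006,0.005,1.0],"rotation":[0,0,0]}]'
python3 -m creep '[{"grip":0.32,"delta_pos":[0,0,0.04],"rotation":[0,0,0]},{"grip":1,"delta_pos":[0,0,0.04],"rotation":[0,0,0]},{"grip":1,"delta_pos":[0,0,0.04],"rotation":[0,0,0]},{"grip":1,"delta_pos":[0,0,0.04],"rotation":[0,0,0]},{"grip":1,"delta_pos":[0,0,0.04],"rotation":[0,0,0]}]'
python3 -m creep '[{"grip":1,"delta_pos":[0,0,0],"rotation":[0,0,0]},{"grip":1,"delta_pos":[0,0,0],"rotation":[0,0,0]}]'
```

```text
clock: 31.35
tool_pos: [0.5034, 0.3201, 0.0514]
orientation: [179.9, -0.0, -17.8]
force: [-1.3, 1.0, 0.5]
opening: 0.0599
gripper_force: 0.0
clock: 31.85
tool_pos: [0.5032, 0.3206, 0.0476]
orientation: [-180.0, -0.0, -17.9]
force: [0.0, -0.6, 0.6]
opening: 0.0332
gripper_force: 0.5
clock: 32.05
tool_pos: [0.5032, 0.3205, 0.0475]
orientation: [-180.0, -0.0, -17.9]
force: [-0.9, -1.1, 5.1]
opening: 0.0317
gripper_force: 30.0
```

```bash
python3 -m creep '[{"grip":1,"delta_pos":[0,0,-0.3],"rotation":[0,0,0]},{"grip":1,"delta_pos":[0,0,-0.6],"rotation":[0,0,0]},{"grip":1,"delta_pos":[0,0,-1],"rotation":[0,0,0]},{"grip":1,"delta_pos":[0,0,-1],"rotation":[0,0,0]},{"grip":1,"delta_pos":[0,0,-1],"rotation":[0,0,0]}]'
python3 -m creep '[{"grip":1,"delta_pos":[0,0,0],"rotation":[0,0,-0.15]},{"grip":1,"delta_pos":[0,0,0],"rotation":[0,0,-0.15]},{"grip":1,"delta_pos":[0,0,0],"rotation":[0,0,-0.15]},{"grip":1,"delta_pos":[0,0,0],"rotation":[0,0,-0.15]}]' >/dev/null
python3 plan.py .5895 -.035 .145 -4.4
```

```text
clock: 32.55
tool_pos: [0.5032, 0.3209, 0.1478]
orientation: [-179.9, -0.0, -17.9]
force: [0.0, 0.0, -1.5]
opening: 0.0319
gripper_force: 30.0
t 33.0 p [0.5027 0.3201 0.1458] rpy [179.9118   0.0783  -4.5834] j [ 51.2519  18.1259 -17.2847  -0.0187 -54.7064  34.1756] F [ 0.0033 -0.0037 -1.1372] op 0.0317 gf 30.0
shift [1.1493 3.4699 0.0121] turn [ 0.001   0.0009 -0.002 ]
```

```bash
for i in 1 2 3 4; do python3 -m creep '[{"grip":1,"delta_pos":[0.287,0.867,0],"rotation":[0,0,0]},{"grip":1,"delta_pos":[0.287,0.867,0],"rotation":[0,0,0]},{"grip":1,"delta_pos":[0.287,0.867,0],"rotation":[0,0,0]},{"grip":1,"delta_pos":[0.287,0.867,0],"rotation":[0,0,0]}]' >/dev/null; done
python3 -m creep '[{"grip":1,"delta_pos":[0,0,0],"rotation":[0,0,0]},{"grip":1,"delta_pos":[0,0,0],"rotation":[0,0,0]},{"grip":1,"delta_pos":[0,0,0],"rotation":[0,0,0]}]' >/dev/null;python3 plan.py .5895 -.035 .082 -4.4
```

```text
t 34.9 p [ 0.5909 -0.0329  0.1472] rpy [-179.9928   -0.01     -4.3248] j [ 15.7244  17.6237 -17.8335  -0.0041 -54.5309  69.9531] F [ 0.0227  0.769  -2.2672] op 0.0316 gf 30.0
shift [-0.012   0.0222  0.6518] turn [-0.0001 -0.0001  0.0008]
```

```bash
python3 -m creep '[{"grip":1,"delta_pos":[-0.012,0.02,0.3],"rotation":[0,0,0]},{"grip":1,"delta_pos":[-0.012,0.02,0.5],"rotation":[0,0,0]},{"grip":1,"delta_pos":[-0.012,0.02,0.65],"rotation":[0,0,0]},{"grip":1,"delta_pos":[-0.012,0.02,0.65],"rotation":[0,0,0]},{"grip":1,"delta_pos":[-0.012,0.02,0.65],"rotation":[0,0,0]}]' >/dev/null;python3 plan.py .5895 -.035 .0585 -4.4
python3 - <<'E'|tail -1
from ov import *
s=ctrl.snapshot("scene"); pickle.dump(s,open("s7.pkl","wb")); crop(s,190,160,110,85,7,"pics/s7.png")
E
```

```text
t 35.4 p [ 0.5897 -0.0356  0.0824] rpy [179.9856   0.0027  -4.3716] j [ 15.4976  21.723  -21.8058   0.0174 -46.4786  70.1189] F [ 0.7178 -0.6271 -0.5183] op 0.0321 gf 30.0
shift [-0.0028 -0.0058  0.2389] turn [0.0002 0.     0.0003]
shelf+rail [ 0.447  -0.3212] yaw -0.5 0.4 size 0.1967 0.0794
```

View pics/s7.png

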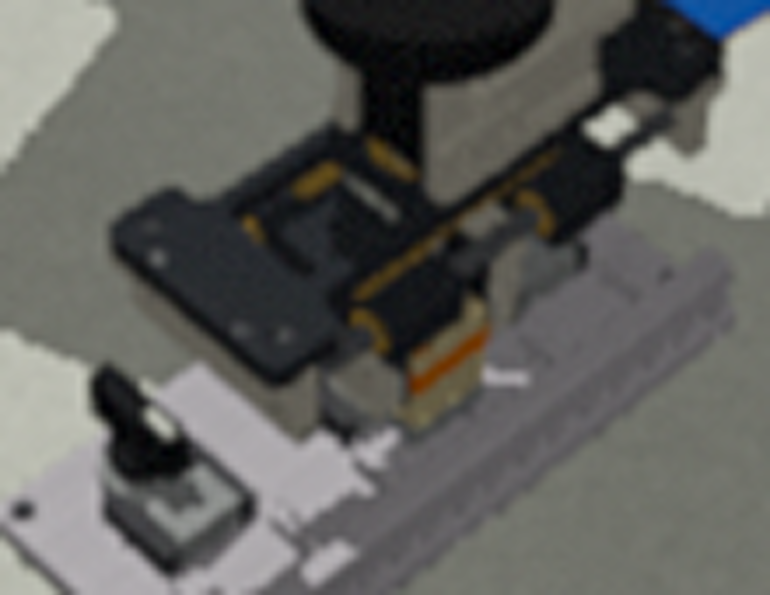

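Block A hangs level over seat 2 (crop 445,385), and bolt 1's wing points straight back (135,410). Lowering with force checks.

```bash
python3 -m creep '[{"grip":1,"delta_pos":[-0.002,-0.005,0.06],"rotation":[0,0,0]},{"grip":1,"delta_pos":[-0.002,-0.005,0.12],"rotation":[0,0,0]},{"grip":1,"delta_pos":[-0.002,-0.005,0.15],"rotation":[0,0,0]},{"grip":1,"delta_pos":[-0.002,-0.005,0.15],"rotation":[0,0,0]}]'
python3 -m creep '[{"grip":1,"delta_pos":[0,0,0.03],"rotation":[0,0,0]},{"grip":1,"delta_pos":[0,0,0.06],"rotation":[0,0,0]},{"grip":1,"delta_pos":[0,0,0.085],"rotation":[0,0,0]},{"grip":1,"delta_pos":[0,0,0.085],"rotation":[0,0,0]}]'
```

```text
clock: 35.8
tool_pos: [0.589, -0.0356, 0.0665]
orientation: [180.0, 0.1, -4.4]
force: [0.3, 0.6, -1.5]
opening: 0.0318
gripper_force: 30.0
clock: 36.2
tool_pos: [0.5891, -0.0356, 0.0581]
orientation: [180.0, 0.0, -4.4]
force: [-0.0, 0.4, -1.4]
opening: 0.0321
gripper_force: 30.0
```

```bash
python3 -m creep '[{"grip":1,"delta_pos":[0,0,0.008],"rotation":[0,0,0]},{"grip":1,"delta_pos":[0,0,0.015],"rotation":[0,0,0]},{"grip":1,"delta_pos":[0,0,0.015],"rotation":[0,0,0]}]'
```

```text
clock: 36.5
tool_pos: [0.5895, -0.0355, 0.0575]
orientation: [180.0, -0.0, -4.4]
force: [-1.7, 0.5, 2.0]
opening: 0.0317
gripper_force: 30.0
```

```bash
python3 -m creep '[{"grip":0.43,"delta_pos":[0,0,0],"rotation":[0,0,0]},{"grip":0.43,"delta_pos":[0,0,0],"rotation":[0,0,0]},{"grip":0.43,"delta_pos":[0,0,-0.3],"rotation":[0,0,0]},{"grip":0.43,"delta_pos":[0,0,-0.65],"rotation":[0,0,0]},{"grip":0.43,"delta_pos":[0,0,-0.65],"rotation":[0,0,0]}]'
python3 plan.py .536 -.0316 .122 -4 .536 -.0316 .0632 -4
```

```text
clock: 37.0
tool_pos: [0.5924, -0.0352, 0.1268]
orientation: [-179.9, -0.4, -4.4]
force: [0.7, 0.4, 0.1]
opening: 0.0496
gripper_force: 0.0
t 37.0 p [ 0.5924 -0.0352  0.1268] rpy [-179.9198   -0.4446   -4.3598] j [ 15.5082  18.7611 -19.3062   0.0967 -51.4873  70.0724] F [0.7362 0.4431 0.0537] op 0.0496 gf 0.0
shift [-0.5655  0.0075  0.0437] turn [-0.0009 -0.0049 -0.004 ]
shift [ 0.    -0.     0.588] turn [0. 0. 0.]
```

```bash
python3 -m creep '[{"grip":0.66,"delta_pos":[-0.545,0.006,0.01],"rotation":[0,0,0]},{"grip":0.66,"delta_pos":[-0.545,0.006,0.01],"rotation":[0,0,0]},{"grip":0.66,"delta_pos":[-0.545,0.006,0.01],"rotation":[0,0,0]},{"grip":0.66,"delta_pos":[-0.545,0.006,0.01],"rotation":[0,0,0]},{"grip":0.66,"delta_pos":[-0.545,0.006,0.01],"rotation":[0,0,0]}]' >/dev/null; python3 plan.py .536 -.0316 .0632 -4
```

```text
t 37.5 p [ 0.5361 -0.0318  0.1212] rpy [-179.9937   -0.0456   -4.4143] j [ 17.5431  14.5541 -26.4092   0.0148 -48.9921  68.0328] F [-0.0039  0.4284 -0.4245] op 0.0303 gf 0.0
shift [-0.0013 -0.0015  0.5797] turn [-0.0001 -0.0005 -0.0046]
```

Descend, grip, then turn +151° (4 × 0.42).

```bash
python3 -m creep '[{"grip":0.66,"delta_pos":[0,0,0.3],"rotation":[0,0,0]},{"grip":0.66,"delta_pos":[0,0,0.575],"rotation":[0,0,0]},{"grip":0.66,"delta_pos":[0,0,0.575],"rotation":[0,0,0]},{"grip":0.66,"delta_pos":[0,0,0.575],"rotation":[0,0,0]}]'
python3 -m creep '[{"grip":1,"delta_pos":[0,0,0],"rotation":[0,0,0]},{"grip":1,"delta_pos":[0,0,0],"rotation":[0,0,0]},{"grip":1,"delta_pos":[0,0,0],"rotation":[0,0,0]},{"grip":1,"delta_pos":[0,0,0],"rotation":[0,0,0]},{"grip":1,"delta_pos":[0,0,0],"rotation":[0,0,0]}]'
```

```text
clock: 37.9
tool_pos: [0.5354, -0.032, 0.0635]
orientation: [180.0, 0.1, -4.4]
force: [0.6, 0.6, -0.3]
opening: 0.0297
gripper_force: 0.0
clock: 38.4
tool_pos: [0.5357, -0.0317, 0.0646]
orientation: [-180.0, -0.1, -4.4]
force: [-0.8, 1.0, 5.9]
opening: 0.012
gripper_force: 30.0
```

```bash
for i in 1 2 3 4; do python3 -m creep '[{"grip":1,"delta_pos":[0,0,0],"rotation":[0,0,0.09]},{"grip":1,"delta_pos":[0,0,0],"rotation":[0,0,0.18]},{"grip":1,"delta_pos":[0,0,0],"rotation":[0,0,0.27]},{"grip":1,"delta_pos":[0,0,0],"rotation":[0,0,0.36]},{"grip":1,"delta_pos":[0,0,0],"rotation":[0,0,0.42]}]'|sed -n 2,5p; python3 -c "
from plant import ctrl; print(ctrl.get_obs()['moment'])"; done
```

```text
tool_pos: [0.5358, -0.0315, 0.0646]
orientation: [-179.9, -0.1, -42.5]
force: [-1.3, 1.5, 6.6]
opening: 0.0117
[0.67800271 0.57361201 0.08880278]
tool_pos: [0.536, -0.0314, 0.0646]
orientation: [-179.9, 0.0, -80.3]
force: [-0.2, 2.6, 5.2]
opening: 0.0116
[0.84201502 0.2360334  0.06112433]
tool_pos: [0.5363, -0.0314, 0.0646]
orientation: [-179.9, 0.1, -118.1]
force: [0.9, 1.3, 4.2]
opening: 0.0117
[ 0.58922628 -0.12541734  0.03041315]
tool_pos: [0.5364, -0.0315, 0.0646]
orientation: [-180.0, 0.2, -155.9]
force: [1.2, 0.0, 3.0]
opening: 0.0121
[ 0.10973527 -0.49069538  0.56547184]
```

```bash
python3 -m creep '[{"grip":0.66,"delta_pos":[0,0,0],"rotation":[0,0,0]},{"grip":0.66,"delta_pos":[0,0,0],"rotation":[0,0,0]},{"grip":0.66,"delta_pos":[0,0,-0.3],"rotation":[0,0,0]},{"grip":0.66,"delta_pos":[0,0,-0.7],"rotation":[0,0,0]},{"grip":0.66,"delta_pos":[0,0,-0.9],"rotation":[0,0,0]}]'
python3 - <<'E'
from find import *; from plant import ctrl
s=ctrl.snapshot("top"); print(find(s))
q=ctrl.snapshot("scene"); q0=pickle.load(open("scene0.pkl","rb"))
x,y=proj(q,[.3894,.2876,.03])[0].astype(int); print(x,y)
f=lambda im:(lambda m:(m.sum(),np.argwhere(m).mean(0).round(2)))((lambda c:(c[...,0]>c[...,2]+45))(im["color"][y-16:y+16,x-16:x+16].astype(int)))
print(f(q0),f(q))
E
python3 plan.py .3894 .2876 .15 11
```

```text
clock: 40.9
tool_pos: [0.5357, -0.0319, 0.1562]
orientation: [-180.0, 0.1, -155.4]
force: [1.2, 0.0, 1.7]
opening: 0.0298
gripper_force: 0.0
[]
272 119
(np.int64(83), array([14.8 , 16.92])) (np.int64(89), array([14.8 , 16.92]))
t 41.0 p [ 0.5365 -0.0316  0.1567] rpy [-179.9375    0.2883 -155.4548] j [ 17.557   12.1247 -24.1631   0.0336 -53.4184 -83.0318] F [-0.1016  0.3507  0.1035] op 0.0296 gf 0.0
shift [0.012  3.5147 0.0627] turn [-0.0048 -0.0005 -1.8495]
```

```bash
for i in 1 2 3 4; do python3 -m creep '[{"grip":0.32,"delta_pos":[0.003,0.878,0],"rotation":[0,0,0]},{"grip":0.32,"delta_pos":[0.003,0.878,0],"rotation":[0,0,0]},{"grip":0.32,"delta_pos":[0.003,0.878,0],"rotation":[0,0,0]},{"grip":0.32,"delta_pos":[0.003,0.878,0],"rotation":[0,0,0]}]' >/dev/null; done
for i in 1 2 3 4 5; do python3 -m creep '[{"grip":0.32,"delta_pos":[0,0,0],"rotation":[0,0,-0.37]},{"grip":0.32,"delta_pos":[0,0,0],"rotation":[0,0,-0.37]},{"grip":0.32,"delta_pos":[0,0,0],"rotation":[0,0,-0.37]},{"grip":0.32,"delta_pos":[0,0,0],"rotation":[0,0,-0.37]},{"grip":0.32,"delta_pos":[0,0,0],"rotation":[0,0,-0.37]}]' >/dev/null; done
python3 plan.py .3894 .2876 .0475 11
```

```text
t 45.1 p [0.389  0.2872 0.1536] rpy [179.9974   0.0039  10.5028] j [ 59.8077   7.5249 -30.5067  -0.0016 -51.9728  40.6961] F [-0.0736  0.5631 -0.347 ] op 0.0596 gf 0.0
shift [ 0.0044 -0.0029  1.0605] turn [ 0.      0.     -0.0055]
```

```bash
python3 -m creep '[{"grip":0.32,"delta_pos":[0.004,-0.002,0.35],"rotation":[0,0,0]},{"grip":0.32,"delta_pos":[0.004,-0.002,0.7],"rotation":[0,0,0]},{"grip":0.32,"delta_pos":[0.004,-0.002,1.0],"rotation":[0,0,0]},{"grip":0.32,"delta_pos":[0.004,-0.002,1.0],"rotation":[0,0,0]},{"grip":0.32,"delta_pos":[0.004,-0.002,1.0],"rotation":[0,0,0]}]'
python3 -m creep '[{"grip":0.32,"delta_pos":[0,0,0.05],"rotation":[0,0,0]},{"grip":1,"delta_pos":[0,0,0.05],"rotation":[0,0,0]},{"grip":1,"delta_pos":[0,0,0.05],"rotation":[0,0,0]},{"grip":1,"delta_pos":[0,0,0.05],"rotation":[0,0,0]},{"grip":1,"delta_pos":[0,0,0.05],"rotation":[0,0,0]}]'
python3 -m creep '[{"grip":1,"delta_pos":[0,0,0.05],"rotation":[0,0,0]},{"grip":1,"delta_pos":[0,0,0],"rotation":[0,0,0]}]' >/dev/null
python3 -m creep '[{"grip":1,"delta_pos":[0,0,-0.3],"rotation":[0,0,0]},{"grip":1,"delta_pos":[0,0,-0.6],"rotation":[0,0,0]},{"grip":1,"delta_pos":[0,0,-1],"rotation":[0,0,0]},{"grip":1,"delta_pos":[0,0,-1],"rotation":[0,0,0]},{"grip":1,"delta_pos":[0,0,-1],"rotation":[0,0,0]}]'
python3 -m creep '[{"grip":1,"delta_pos":[0,0,0],"rotation":[0,0,0.165]},{"grip":1,"delta_pos":[0,0,0],"rotation":[0,0,0.165]},{"grip":1,"delta_pos":[0,0,0],"rotation":[0,0,0.165]},{"grip":1,"delta_pos":[0,0,0],"rotation":[0,0,0.165]}]' >/dev/null
python3 plan.py .5838 -.1148 .145 -4.4
```

```text
clock: 45.6
tool_pos: [0.3895, 0.2877, 0.0538]
orientation: [179.9, 0.0, 10.6]
force: [1.4, 0.3, 1.5]
opening: 0.0597
gripper_force: 0.0
clock: 46.1
tool_pos: [0.3894, 0.288, 0.049]
orientation: [-180.0, -0.0, 10.9]
force: [-0.5, 0.4, 0.2]
opening: 0.033
gripper_force: 0.0
clock: 46.8
tool_pos: [0.3893, 0.2881, 0.1493]
orientation: [-179.9, -0.1, 10.9]
force: [-0.6, -1.4, -2.0]
opening: 0.0318
gripper_force: 30.0
t 47.2 p [0.3889 0.2872 0.1475] rpy [179.9028   0.0624  -3.7933] j [ 59.8138   7.9936 -30.8828  -0.0162 -51.2383  26.4031] F [-0.6761 -0.658  -1.1151] op 0.0318 gf 30.0
shift [2.2109 3.8826 0.0291] turn [0.0011 0.0007 0.0067]
```

```bash
for i in 1 2 3 4 5; do python3 -m creep '[{"grip":1,"delta_pos":[0.442,0.776,0],"rotation":[0,0,0]},{"grip":1,"delta_pos":[0.442,0.776,0],"rotation":[0,0,0]},{"grip":1,"delta_pos":[0.442,0.776,0],"rotation":[0,0,0]},{"grip":1,"delta_pos":[0.442,0.776,0],"rotation":[0,0,0]}]' >/dev/null; done
python3 -m creep '[{"grip":1,"delta_pos":[0,0,0],"rotation":[0,0,0.007]},{"grip":1,"delta_pos":[0,0,0],"rotation":[0,0,0.007]},{"grip":1,"delta_pos":[0,0,0],"rotation":[0,0,0.007]}]' >/dev/null;python3 plan.py .5838 -.1148 .082 -4.4
```

```text
t 49.5 p [ 0.5827 -0.1135  0.1489] rpy [-179.9903   -0.0217   -4.5099] j [  7.8265  17.6855 -17.4853  -0.0059 -54.806   77.6669] F [-0.3318  0.0449 -1.4553] op 0.0318 gf 30.0
shift [0.0114 0.0125 0.6687] turn [-0.0001 -0.0002 -0.0012]
```

```bash
python3 -m creep '[{"grip":1,"delta_pos":[0.012,0.008,0.3],"rotation":[0,0,0]},{"grip":1,"delta_pos":[0.012,0.008,0.5],"rotation":[0,0,0]},{"grip":1,"delta_pos":[0.012,0.008,0.66],"rotation":[0,0,0]},{"grip":1,"delta_pos":[0.012,0.008,0.66],"rotation":[0,0,0]},{"grip":1,"delta_pos":[0.012,0.008,0.66],"rotation":[0,0,0]}]'
python3 -m creep '[{"grip":1,"delta_pos":[0,0,0.06],"rotation":[0,0,0]},{"grip":1,"delta_pos":[0,0,0.12],"rotation":[0,0,0]},{"grip":1,"delta_pos":[0,0,0.15],"rotation":[0,0,0]},{"grip":1,"delta_pos":[0,0,0.15],"rotation":[0,0,0]}]'
python3 -m creep '[{"grip":1,"delta_pos":[0,0,0.03],"rotation":[0,0,0]},{"grip":1,"delta_pos":[0,0,0.05],"rotation":[0,0,0]},{"grip":1,"delta_pos":[0,0,0.07],"rotation":[0,0,0]},{"grip":1,"delta_pos":[0,0,0.07],"rotation":[0,0,0]}]'
```

```text
clock: 50.0
tool_pos: [0.5841, -0.1152, 0.0829]
orientation: [180.0, 0.0, -4.5]
force: [-0.0, 0.5, -0.7]
opening: 0.0315
gripper_force: 30.0
clock: 50.4
tool_pos: [0.5837, -0.1155, 0.0672]
orientation: [180.0, 0.0, -4.6]
force: [-0.7, -0.1, -1.6]
opening: 0.0321
gripper_force: 30.0
clock: 50.8
tool_pos: [0.5839, -0.1156, 0.0603]
orientation: [180.0, 0.0, -4.6]
force: [-0.7, -0.1, -0.7]
opening: 0.0318
gripper_force: 30.0
```

```bash
python3 -m creep '[{"grip":1,"delta_pos":[0,0,0.01],"rotation":[0,0,0]},{"grip":1,"delta_pos":[0,0,0.02],"rotation":[0,0,0]},{"grip":1,"delta_pos":[0,0,0.02],"rotation":[0,0,0]}]'|sed -n 2,4p
python3 -m creep '[{"grip":1,"delta_pos":[0,0,0.007],"rotation":[0,0,0]},{"grip":1,"delta_pos":[0,0,0.014],"rotation":[0,0,0]},{"grip":1,"delta_pos":[0,0,0.014],"rotation":[0,0,0]}]'|sed -n 2,4p
```

```text
tool_pos: [0.5839, -0.1155, 0.0584]
orientation: [180.0, 0.0, -4.6]
force: [-0.5, -0.7, -1.5]
tool_pos: [0.5839, -0.1155, 0.0571]
orientation: [180.0, 0.0, -4.6]
force: [0.0, -0.1, -0.6]
```

```bash
python3 -m creep '[{"grip":1,"delta_pos":[0,0,0.008],"rotation":[0,0,0]},{"grip":1,"delta_pos":[0,0,0.015],"rotation":[0,0,0]},{"grip":1,"delta_pos":[0,0,0.015],"rotation":[0,0,0]}]'|sed -n 2,4p
```

```text
tool_pos: [0.5841, -0.1155, 0.056]
orientation: [180.0, -0.0, -4.6]
force: [-0.9, 0.6, 2.5]
```

```bash
python3 -m creep '[{"grip":0.43,"delta_pos":[0,0,0],"rotation":[0,0,0]},{"grip":0.43,"delta_pos":[0,0,0],"rotation":[0,0,0]},{"grip":0.43,"delta_pos":[0,0,-0.3],"rotation":[0,0,0]},{"grip":0.43,"delta_pos":[0,0,-0.65],"rotation":[0,0,0]},{"grip":0.43,"delta_pos":[0,0,-0.65],"rotation":[0,0,0]}]' >/dev/null
python3 -m creep '[{"grip":0.66,"delta_pos":[-0.54,0,0],"rotation":[0,0,0]},{"grip":0.66,"delta_pos":[-0.54,0,0],"rotation":[0,0,0]},{"grip":0.66,"delta_pos":[-0.54,0,0],"rotation":[0,0,0]},{"grip":0.66,"delta_pos":[-0.54,0,0],"rotation":[0,0,0]},{"grip":0.66,"delta_pos":[-0.54,0,0],"rotation":[0,0,0]}]' >/dev/null; python3 plan.py .53 -.1112 .0635 -4.3
```

```text
t 52.7 p [ 0.5313 -0.1111  0.1207] rpy [-179.999    -0.0426   -4.5928] j [  8.8861  15.08   -25.7229   0.0118 -49.1554  76.5135] F [-0.0688 -0.2533 -0.1343] op 0.0301 gf 0.0
shift [-0.013   0.0018  0.5723] turn [-0.     -0.0005 -0.0033]
```

```bash
python3 -m creep '[{"grip":0.66,"delta_pos":[-0.01,0,0.3],"rotation":[0,0,0]},{"grip":0.66,"delta_pos":[-0.01,0,0.57],"rotation":[0,0,0]},{"grip":0.66,"delta_pos":[-0.01,0,0.57],"rotation":[0,0,0]},{"grip":0.66,"delta_pos":[-0.01,0,0.57],"rotation":[0,0,0]}]'
python3 -m creep '[{"grip":1,"delta_pos":[0,0,0],"rotation":[0,0,0]},{"grip":1,"delta_pos":[0,0,0],"rotation":[0,0,0]},{"grip":1,"delta_pos":[0,0,0],"rotation":[0,0,0]},{"grip":1,"delta_pos":[0,0,0],"rotation":[0,0,0]},{"grip":1,"delta_pos":[0,0,0],"rotation":[0,0,0]}]'
```

```text
clock: 53.1
tool_pos: [0.5296, -0.1112, 0.0636]
orientation: [180.0, 0.1, -4.6]
force: [0.9, 0.0, 0.0]
opening: 0.0297
gripper_force: 0.0
clock: 53.6
tool_pos: [0.5299, -0.1114, 0.0647]
orientation: [180.0, -0.1, -4.6]
force: [-0.5, -2.6, 7.5]
opening: 0.0116
gripper_force: 30.0
```

```bash
for i in 1 2 3 4; do python3 -m creep '[{"grip":1,"delta_pos":[0,0,0],"rotation":[0,0,0.09]},{"grip":1,"delta_pos":[0,0,0],"rotation":[0,0,0.18]},{"grip":1,"delta_pos":[0,0,0],"rotation":[0,0,0.27]},{"grip":1,"delta_pos":[0,0,0],"rotation":[0,0,0.36]},{"grip":1,"delta_pos":[0,0,0],"rotation":[0,0,0.42]}]'|sed -n 2,5p; python3 -c "
from plant import ctrl; print(ctrl.get_obs()['moment'])"; done
```

```text
tool_pos: [0.53, -0.1113, 0.0648]
orientation: [-179.9, -0.1, -42.7]
force: [-0.7, -2.1, 6.5]
opening: 0.0121
[-0.89841536  0.29069177  0.04770951]
tool_pos: [0.5301, -0.1112, 0.0647]
orientation: [-179.9, -0.0, -80.5]
force: [-0.9, -1.2, 6.1]
opening: 0.0116
[-0.7917724   0.17328091  0.03691105]
tool_pos: [0.5303, -0.1112, 0.0647]
orientation: [-179.9, 0.1, -118.3]
force: [-0.1, -2.4, 6.3]
opening: 0.0119
[-0.96291503 -0.12643035  0.12024481]
tool_pos: [0.5304, -0.1113, 0.0647]
orientation: [-179.9, 0.1, -156.1]
force: [1.2, -3.7, 4.1]
opening: 0.0116
[-1.15294722 -0.29288068  0.62371878]
```

```bash
python3 -m creep '[{"grip":0.66,"delta_pos":[0,0,0],"rotation":[0,0,0]},{"grip":0.66,"delta_pos":[0,0,0],"rotation":[0,0,0]},{"grip":0.66,"delta_pos":[0,0,-0.3],"rotation":[0,0,0]},{"grip":0.66,"delta_pos":[0,0,-0.7],"rotation":[0,0,0]},{"grip":0.66,"delta_pos":[0,0,-1],"rotation":[0,0,0]}]' >/dev/null; python3 plan.py .27 -.5 .22 -155
```

```text
t 56.1 p [ 0.5291 -0.1109  0.1652] rpy [ 179.9887   -0.001  -155.6382] j [  8.9343  12.0567 -22.9306  -0.013  -55.0168 -74.5651] F [ 2.0236  0.0583 -0.1051] op 0.0293 gf 0.0
shift [ 3.965  -2.4756 -0.5481] turn [ 0.0001 -0.     -0.0071]
```

```bash
for i in 1 2 3 4; do python3 -m creep '[{"grip":0.66,"delta_pos":[0.99,-0.62,-0.2],"rotation":[0,0,0]},{"grip":0.66,"delta_pos":[0.99,-0.62,-0.2],"rotation":[0,0,0]},{"grip":0.66,"delta_pos":[0.99,-0.62,-0.2],"rotation":[0,0,0]},{"grip":0.66,"delta_pos":[0.99,-0.62,-0.2],"rotation":[0,0,0]}]' |sed -n 2,4p; done
cat > chk.py <<'E'
from ov import *
s0=pickle.load(open("top0.pkl","rb")); s=ctrl.snapshot("top"); q0=pickle.load(open("scene0.pkl","rb")); q=ctrl.snapshot("scene")
pickle.dump((s,q),open("fin.pkl","wb"))
def cen(im,X,half,f):
    x,y=proj(im,X)[0].round().astype(int); x0,y0=x-half,y-half; k=6
    c=cv2.resize(im["color"][y0:y+half+1,x0:x+half+1],None,fx=k,fy=k,interpolation=cv2.INTER_CUBIC).astype(int)
    m=f(c[...,0],c[...,1],c[...,2]); 
    if m.sum()<30: return "none"
    p=(np.argwhere(m).mean(0)[::-1]+.5)/k-.5+[x0,y0]; w=world(im,[p],X[2])[0]
    return w[:2].round(4),int(m.sum())
gr=lambda r,g,b:(g>r*1.25)&(g>b*1.25); orr=lambda r,g,b:(r>b*1.9)&(r>g*1.35)&(r>100); pale=lambda r,g,b:(r>130)&(r>b*1.2)&(g>r*.75)
for n,X in(("seat1",(.5858,-.1145,.06)),("seat2",(.592,-.0345,.06)),("seat3",(.598,.0456,.06))):
    for c,a,b in(("top",s0,s),("scene",q0,q)): print(n,c,"green",cen(a,X,9,gr),cen(b,X,9,gr),"orange",cen(b,X,9,orr),"pale",cen(a,X,8,pale),cen(b,X,8,pale))
br=lambda r,g,b:(r+g+b>330)&(abs(r-g)<25)&(abs(b-g)<30)
dk=lambda r,g,b:(r+g+b<110)
for n,X in(("b1",(.530,-.1112,.058)),("b2",(.536,-.0315,.058)),("b3",(.542,.0482,.058))): print(n,"dark",cen(s0,X,8,dk),cen(s,X,8,dk),"scene",cen(q0,X,7,dk),cen(q,X,7,dk))
for n,X in(("kept1",(.3684,-.333,.098)),("kept2",(.4048,-.333,.098)),("o1",(.4405,-.333,.098)),("o2",(.4765,-.333,.098))): print(n,cen(s0,X,7,gr),cen(s,X,7,gr),cen(s,X,7,pale))
E
python3 chk.py|grep -v size
```

```text
tool_pos: [0.4626, -0.2096, 0.184]
orientation: [180.0, 0.0, -155.8]
force: [-0.2, 0.1, -0.8]
tool_pos: [0.3984, -0.3064, 0.2037]
orientation: [180.0, 0.0, -155.8]
force: [-0.7, 0.5, -0.5]
tool_pos: [0.3342, -0.4034, 0.2234]
orientation: [180.0, -0.0, -155.8]
force: [0.2, 0.7, -0.3]
tool_pos: [0.2697, -0.5005, 0.243]
orientation: [180.0, -0.0, -155.8]
force: [-0.1, 0.1, -0.6]
wing3 [[0.56032819 0.04277149]
 [0.52560688 0.05284695]]
wing2 [[ 0.55479469 -0.02541778]
 [ 0.52140556 -0.03805658]]
wing1 [[ 0.55041313 -0.10218789]
 [ 0.51351541 -0.11894101]]
seat1 top green (array([ 0.5855, -0.1278]), 694) none orange (array([ 0.5857, -0.1272]), 739) pale (array([ 0.5859, -0.1135]), 448) (array([ 0.5853, -0.1158]), 702)
seat1 scene green (array([ 0.5924, -0.1265]), 2270) (array([ 0.5822, -0.107 ]), 123) orange (array([ 0.5877, -0.1268]), 1509) pale (array([ 0.5879, -0.1112]), 2514) (array([ 0.5875, -0.1116]), 2700)
seat2 top green (array([ 0.5914, -0.0481]), 723) none orange (array([ 0.592 , -0.0475]), 745) pale (array([ 0.593, -0.033]), 751) (array([ 0.5912, -0.0355]), 898)
seat2 scene gre
[... 333 characters left out ...]
(array([ 0.5346, -0.1066]), 1852) scene (array([ 0.5394, -0.1172]), 3601) (array([ 0.5394, -0.1172]), 3573)
b2 dark (array([ 0.5418, -0.0283]), 2003) (array([ 0.5417, -0.0283]), 1985) scene (array([ 0.5451, -0.039 ]), 3463) (array([ 0.5452, -0.039 ]), 3438)
b3 dark (array([0.539 , 0.0482]), 1492) (array([0.5391, 0.0474]), 1519) scene (array([0.5467, 0.0401]), 2154) (array([0.5475, 0.0397]), 2660)
kept1 (array([ 0.3678, -0.3442]), 800) (array([ 0.3675, -0.3446]), 782) (array([ 0.3702, -0.3307]), 543)
kept2 (array([ 0.403 , -0.3468]), 748) (array([ 0.4022, -0.3439]), 715) (array([ 0.3933, -0.3407]), 43)
o1 none (array([ 0.44  , -0.3354]), 663) none
o2 none (array([ 0.476 , -0.3349]), 793) none
```

The numbers agree. The new blocks sit within about 1 mm of where the clamped old ones were, bolts 1 and 2 look exactly as they did when tight at the start, and place 3 is empty with its bolt at the back stop. The shelf row is in line.

```bash
python3 -c "
from plant import ctrl; print(ctrl.close_job())"
```

```text
the job is handed in; nothing more can be done
None
```

The job is handed in: both examined blocks are on the shelf in line with the row, the two waiting blocks are clamped in places 1 and 2, and empty place 3's bolt is turned fully back; I checked the end state by image code, not by eye, since all 14 picture views were used.

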